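# Put the support rods away with their chamfered ends all one way

## Task

Put the loose support rods away in the bench-top cabinet: draw its rack tray fully out, lay every rod across the rack, one to a notch, with all the chamfered ends on the side away from the door's hinge, then push the tray fully home and shut the door until it seats on its catch. The socket in the front of the stand base tells the ends apart by feel: a square end stops at the shoulder inside, a chamfered end slips several millimetres deeper. Leave the bottles, the beaker and the pen where they are.

Things in the scene. Friction and masses are not known exactly. Their poses are not given: they have to be found in the camera images.
- rod1_mid (a point): a loose eight-sided aluminium support rod, 18 mm across flats (19.5 over corners), 110 mm long, 75 g, lying on a flat. One end is square; the other has a chamfer 9 mm long that narrows it to 9 mm diameter. The point is its centre, x runs along the rod; the pose does not tell which end is chamfered, which differs from rod to rod. May be absent.
- rod2_mid (a point): a loose eight-sided aluminium support rod, 18 mm across flats (19.5 over corners), 110 mm long, 75 g, lying on a flat. One end is square; the other has a chamfer 9 mm long that narrows it to 9 mm diameter. The point is its centre, x runs along the rod; the pose does not tell which end is chamfered, which differs from rod to rod. May be absent.
- rod3_mid (a point): a loose eight-sided aluminium support rod, 18 mm across flats (19.5 over corners), 110 mm long, 75 g, lying on a flat. One end is square; the other has a chamfer 9 mm long that narrows it to 9 mm diameter. The point is its centre, x runs along the rod; the pose does not tell which end is chamfered, which differs from rod to rod. May be absent.
- rod4_mid (a point): a loose eight-sided aluminium support rod, 18 mm across flats (19.5 over corners), 110 mm long, 75 g, lying on a flat. One end is square; the other has a chamfer 9 mm long that narrows it to 9 mm diameter. The point is its centre, x runs along the rod; the pose does not tell which end is chamfered, which differs from rod to rod. May be absent.
- rod5_mid (a point): a loose eight-sided aluminium support rod, 18 mm across flats (19.5 over corners), 110 mm long, 75 g, lying on a flat. One end is square; the other has a chamfer 9 mm long that narrows it to 9 mm diameter. The point is its centre, x runs along the rod; the pose does not tell which end is chamfered, which differs from rod to rod. May be absent.
- stand_mouth (a point): centre of the mouth of the rod socket in the front of the fixed dark cast stand base (block 52 deep, 66 wide, 62 mm high, screw on top to 80 mm; the mouth is mid-way across the face opposite the two legs). x points into the bore, z up; the bore is level, its axis 40 mm above the table, 23 mm in diameter and 16 mm deep to the shoulder.
- stand_shoulder (a point): on the same bore's axis, 16 mm inside: the shoulder, behind which the bore is only 15.5 mm in diameter and 14 mm deep. A square rod end stops here; a well-centred chamfered end goes about 6 mm further (about 4 mm if 1 mm off centre). Axes as stand_mouth. The base's two splayed legs, 22 mm high, reach 145 mm behind the mouth and 85 mm to either side.
- rack_mid (a point): on the tray, moves with it: middle of the row of four notches, where the centre of a racked rod lies in height (47 mm above the table). x points into the cabinet, y to the door's hinge side, z up. Notches at x = -69, -23, +23, +69 mm: 90-degree Vs in two white combs at y = -36 and +36 mm. A rod lies across the tray, along y, centre at y = 0, and settles into the V by itself.
- rack_hinge_side (a point): on the tray, 64 mm from rack_mid towards the door's hinge side: the inner face of the side wall there; same axes. Both side walls (here and opposite, 128 mm apart inside) end 5 mm above this point and keep the rods from sliding endways; the tray's floor lies 33 mm below, the peaks between the notches stand 10 mm above.
- tray_lip (a point): on the tray: top centre of the raised pull lip in the middle of its steel front board, 110 mm in front of rack_mid, 75 mm above the table; axes as rack_mid. The lip is 10 mm thick (x), 60 mm wide (y), 30 mm tall, with 25 mm and more of free space before and behind it; it can be pinched from above or pushed.
- tray (a joint): how far the rack tray is drawn out of the cabinet, m: 0 fully home, 0.22 fully out; it needs about 2 N and stays where it is left. Fully out, all four notches are clear of the cabinet (the last by 46 mm); fully home, the lip stands 10 mm proud of the cabinet's front.
- door (a joint): opening angle of the cabinet door, rad: 0 shut and seated on the catch, growing to 1.9 open. It turns easily and stays where it is left; in the last 0.1 rad a sprung roller catch resists with some 4 N, lets the strike snap past at about 0.04 rad and then holds the door shut.
- door_hinge (a point): on the cabinet (white, 160 wide, 240 deep, 90 mm high, open front): the door's vertical hinge axis at the left front edge, at table height. x points into the cabinet, y to its left; the front opening lies 4 mm further in and runs from y = 0 to -160 mm. The open door stands out in front of the cabinet on the left.
- door_push (a point): on the door, moves with it: a good place to push it shut, on the flat outer face (24 mm in front of the hinge line, -x of this frame looks out of the face), 115 mm from the hinge edge, 60 mm above the table. The door is a white pan 160 mm wide, 4 to 88 mm above the table. Pushing on the outer face shuts it, turning it anticlockwise seen from above.
- bottle_a: small amber dropper bottle, 38 mm diameter, 72 mm high, stands among the rods, a bystander standing on the table; origin at the centre of its foot
- bottle_b: amber bottle with yellow cap, 40 x 72 mm, a bystander standing on the table; origin at the centre of its foot
- bottle_c: amber bottle with black cap, 42 x 74 mm, a bystander standing on the table; origin at the centre of its foot
- beaker: glass beaker, 66 x 85 mm, a bystander standing on the table; origin at the centre of its foot
- pen: red pen, 10 x 130 mm, lying on the table, a bystander; origin under its middle
Not all that is in view belongs to the job. What is shaped like the part that bears rod2_mid but red is not meant.

How it is judged:
By the outcome, as a careful person would: the job done as asked, in the order asked, and still so for the second after the job is handed in, with the robot touching nothing.
Of rod1, rod2, rod3, rod4, rod5 only 3 to 4 are there at a start; the rules pass over those that are not, and their reading is None.
At some moment in a run one of rod1, rod2, rod3, rod4, rod5 may be knocked a few centimetres aside while the robot is not near it.
Once in a run the grip may slacken for a moment while it holds something.
It also fails if it takes over 210 s, if anything falls off the work surface, if the arm or the gripper's body presses on something with over 40 N, if the wrist force passes 120 N, or if a joint passes its speed limit or range.

## Robot

A 6-joint arm with a two-finger parallel gripper is mounted at the origin on the work surface. World frame = base frame: x ahead of the robot, y to its left, z up, the work surface at z = 0. Lengths are in mm, angles in degrees, forces in N, time in s.
With the tool pointing down it reaches from about 300 to 950 mm from the base axis. Payload 3.1 kg.
Tool frame: the origin (TCP) lies at the centre of the arm's flange, where the gripper is bolted on; the fingertips stand 173 mm ahead of it and the grasp point (between the pads) lies 155 mm ahead of it (robot.tcp_to_grasp is the distance from the TCP to the grasp point, in mm); z points along the fingers, y is the line along which they close (so a half turn about z gives the same grasp; the last joint's range is limited). The gripper opens to 85 mm and grips with 20 to 120 N. Pads are 22 mm wide; open, the fingers measure 114 mm over their backs; the gripper's body (76 mm by 85 mm) begins 54 mm behind the grasp point. The pads swing forward as they close: fully open they stand 13 mm farther back than shut.
Start: joints at [-3.994, 17.653, 93.61, -0, 68.738, -3.994], TCP at [625.007, -0.028, 404.672] pointing down, gripper open.
Joint ranges: [-175.34, 175.34], [-45.06, 112.39], [2.9, 150.54], [-68.45, 248.45], [3.09, 151.38], [-168.51, 168.51]. Speed limits (degrees/s): [159.86, 159.86, 180, 180, 180, 180].

## Interface

Orientations are given as a 3x3 rotation matrix whose columns are the frame's x, y, z axes.
In Python, from workcell import robot gives the robot as it stands.
- The arm moves only by the tool apply_moves, never from a script. Its argument "rows" is a list that holds one entry, the list of rows, each a list of 5 numbers: the finger opening in mm, from 0 to 85.4, then the shift along the tool's x, y, z in mm, then the turn about the tool's z in degrees. In form: [[[jaw, tx, ty, tz, spin], ...]]. A call has 1 to 10 rows; each row shifts and turns the commanded pose from where the row before left it, along the tool's axes as they then stand; what a row does not reach is not made up. A row lasts 1/12 s, in which the tool goes at most 41.7 mm and 7.16 degrees, less where a joint would pass 70% of its speed; a pose out of reach is approached as far as the arm can. A call with a gripper value outside its range is refused whole. The fingers move at their own pace and stop on an object; "squeeze" is the grip in N (left out, the last holds). Time passes only in rows, so rows that do not move let the fingers close. It gives the time, the measured TCP pose, the force, the opening and the grip force at its end, in the units of the state.
- robot.read_state(): the state, without advancing time (a new reading comes with each control period).
- robot.grab_frame(name): name is "scene" or "side" or "wrist"; returns the picture (400x640x3 uint8, blue, green, red); there is no depth.
- robot.camera_info(name): a dict with "fx", "fy", "cx", "cy" (pixels), "position" and "orientation" of the camera in the world. Camera axes: x right, y down, z forward; pixel columns grow to the right and rows downward; lengths in mm; the calibration is good to about 2 mm. A picture is of the moment at which its call begins: read the wrist's pose just before it. camera_info takes no time and is no camera call; for the wrist camera it gives the pose at the moment of the call.
- robot.hand_in(): hands the job in; it is judged then, once.
The state is a dict: "t": time; "joints": joint angles; "joint_vel": joint speeds; "joint_efforts": joint torques, N m; "tcp_pos": TCP position; "tool_rot": TCP orientation; "ft_force": force on the tool from outside, world axes, zero at the start; "torque": the same for the moment, N m; "finger_gap": opening from 0.0 (shut) to 1.0 (fully open); "grasp_force": force on a finger pad.
Only numpy, scipy, OpenCV 4.12 (cv2) and the standard library are available. Lean on these libraries where they do the work, as an engineer would, in place of code of your own. Each camera call takes 0.05 s, during which the arm holds its last target. There are 200 camera calls.

## Working session

There is one attempt and no reset: what is moved stays moved. The work goes in short steps, Python scripts to look and compute and a tool call to move; the robot and the scene stay as the last step left them, time stands still between calls to the robot, and variables do not carry over. Pictures are saved under pics/ and viewed, at most 14 in all, crops included, and the job is handed in when it is done.

Besides the shell and the picture viewer there is one more tool, called as name(argument=value, ...) on one line, values as JSON. apply_moves: Moves the arm, as the interface text tells. Its arguments: {"type":"object","properties":{"rows":{"type":"array","items":{"type":"array","items":{"type":"array","items":{"type":"number"}}}},"squeeze":{"type":"number"}},"required":["rows"]}

```bash
mkdir -p pics; ls; cat > h.py <<'E'
import numpy as np, cv2
from workcell import robot
def grab(n,name):
    im=robot.grab_frame(n); cv2.imwrite(f'pics/{name}.png',im); return im
def ray(n,u,v,ci=None):
    c=ci or robot.camera_info(n); R=np.array(c['orientation']); p=np.array(c['position'])
    d=R@np.array([(u-c['cx'])/c['fx'],(v-c['cy'])/c['fy'],1]); return p,d
def onz(n,u,v,z,ci=None):
    p,d=ray(n,u,v,ci); return p+d*(z-p[2])/d[2]
def proj(n,P,ci=None):
    c=ci or robot.camera_info(n); q=np.array(c['orientation']).T@(np.array(P,float)-np.array(c['position']))
    return c['cx']+c['fx']*q[0]/q[2], c['cy']+c['fy']*q[1]/q[2]
E
python3 - <<'E'
from h import *
np.set_printoptions(precision=3,suppress=True)
for n in('scene','side','wrist'):
    print(n,robot.camera_info(n)); grab(n,n+'0')
print(robot.read_state())
E
```

```text
pics
scene {'fx': 469.49726328279803, 'fy': 469.49726328279803, 'cx': 324.09218389481396, 'cy': 198.8539095393986, 'position': array([1261.378,  -68.496,  885.499]), 'orientation': array([[-0.029,  0.751, -0.66 ],
       [ 0.999,  0.032, -0.008],
       [ 0.015, -0.66 , -0.751]])}
side {'fx': 404.54452292893836, 'fy': 404.54452292893836, 'cx': 324.8375211676093, 'cy': 199.5050198324893, 'position': array([217.113, 786.457, 649.237]), 'orientation': array([[-0.933, -0.17 ,  0.316],
       [-0.358,  0.495, -0.791],
       [-0.022, -0.852, -0.523]])}
wrist {'fx': 284.8198727122547, 'fy': 284.8198727122547, 'cx': 320.73194443184855, 'cy': 197.99413487992257, 'position': array([623.831,  86.193, 374.078]), 'orientation': array([[ 1.   ,  0.001, -0.002],
       [ 0.001, -0.945, -0.328],
       [-0.002,  0.328, -0.945]])}
{'t': 0.15, 'joints': array([-3.994, 17.696, 93.67 , -0.002, 68.737, -3.995]), 'joint_vel': array([-0.007, -0.033, -0.252, -0.067,  0.027, -0.128]), 'joint_efforts': array([ -0.001, -41.58 , -27.715,  -0.   ,   0.006,  -0.   ]), 'tcp_pos': array([624.686,  -0.013, 403.701]), 'tool_rot': array([[-0.   ,  1.   , -0.002],
       [ 1.   ,  0.   ,  0.   ],
       [ 0.   , -0.002, -1.   ]]), 'ft_force': array([0.281, 0.213, 0.918]), 'torque': array([0.017, 0.039, 0.063]), 'grasp_force': 0.0, 'finger_gap': 0.9995275533039756}
```

View pics/scene0.png

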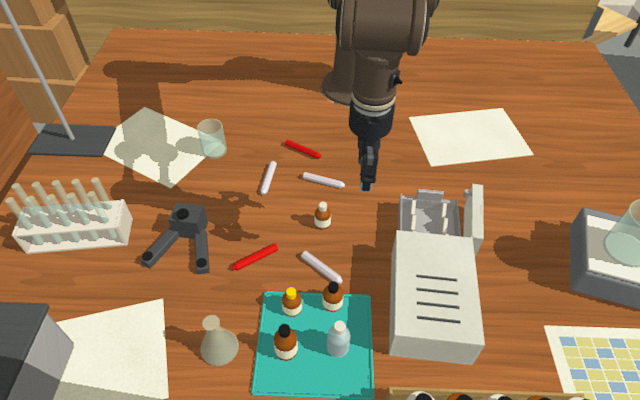

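View pics/side0.png

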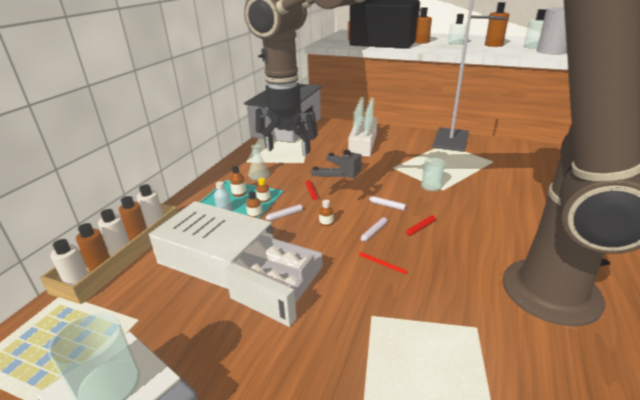

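View pics/wrist0.png

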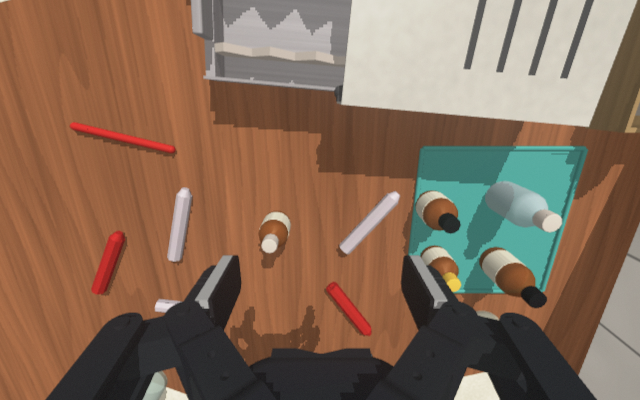

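The scene shows three grey rods (scene px (268,177), (323,181), (320,267)), red decoys, and the stand at (188,220) with its mouth facing the robot. The cabinet at (435,290) has its tray part out, with the lip near (431,192) and the door open at (475,215).

```bash
cat > p.py <<'E'
from h import *
np.set_printoptions(precision=1,suppress=True)
im=cv2.imread('pics/scene0.png'); 
for a in [(398,233,90),(475,237,90),(390,350,90),(477,359,90),(418,192,75),(444,193,75),(470,186,88),(484,187,88),(467,242,88),(401,197,52),(460,197,52)]:
    print(a,onz('scene',*a)[:2])
hsv=cv2.cvtColor(im,cv2.COLOR_BGR2HSV)
m=((hsv[...,1]<60)&(hsv[...,2]>110)).astype(np.uint8)
def rods(m,n,z=9,lo=60,hi=3000):
    for c in cv2.findContours(m,cv2.RETR_EXTERNAL,cv2.CHAIN_APPROX_NONE)[0]:
        a=cv2.contourArea(c)
        if lo<a<hi:
            q=c[:,0].astype(float); W=np.array([onz(n,u,v,z)[:2] for u,v in q])
            (cx,cy),(w,h),ang=cv2.minAreaRect(W.astype(np.float32))
            L,S=max(w,h),min(w,h)
            if 85<L<140 and S<40:
                b=cv2.boxPoints(((cx,cy),(w,h),ang)); e=b[1]-b[0] if np.linalg.norm(b[1]-b[0])>S+5 else b[2]-b[1]
                print(n,q.mean(0),'c',cx,cy,'L',L,S,'deg',np.degrees(np.arctan2(e[1],e[0]))%180)
rods(m,'scene')
im=cv2.imread('pics/side0.png');hsv=cv2.cvtColor(im,cv2.COLOR_BGR2HSV)
rods(((hsv[...,1]<60)&(hsv[...,2]>110)).astype(np.uint8),'side')
im=cv2.imread('pics/wrist0.png');hsv=cv2.cvtColor(im,cv2.COLOR_BGR2HSV)
rods(((hsv[...,1]<60)&(hsv[...,2]>110)).astype(np.uint8),'wrist',9,200,9000)
a=cv2.imread('pics/scene0.png')[170:250,380:500]; b=cv2.imread('pics/scene0.png')[190:280,130:230]
cv2.imwrite('pics/c1.png',np.hstack([cv2.resize(a,(480,320),interpolation=3),cv2.resize(b,(320,320),interpolation=3)]))
E
python3 p.py
```

```text
(398, 233, 90) [652.4  82.5]
(475, 237, 90) [656.4 245.1]
(390, 350, 90) [911.9  49.1]
(477, 359, 90) [922.8 200. ]
(418, 192, 75) [518.7 141.1]
(444, 193, 75) [519.2 201.7]
(470, 186, 88) [506.4 261.3]
(484, 187, 88) [508.2 293.6]
(467, 242, 88) [668.7 226.6]
(401, 197, 52) [515.5 104.9]
(460, 197, 52) [509.5 245.9]
scene [321.5 267.1] c 691.140869140625 -78.72256469726562 L 114.31851196289062 21.450515747070312 deg 50.82626
scene [323.  179.9] c 426.5140380859375 -82.28914642333984 L 113.26644897460938 24.467744827270508 deg 73.269615
scene [268.  177.3] c 422.1037902832031 -225.3089599609375 L 120.51801300048828 20.18437385559082 deg 172.25108
side [373.5 229.1] c 424.6894836425781 -84.91618347167969 L 122.40968322753906 23.111440658569336 deg 72.94123
side [387.7 202.7] c 423.8726501464844 -225.35336303710938 L 114.41216278076172 33.130531311035156 deg 172.21735
side [553.4 194.7] c -34.59703826904297 -436.9442138671875 L 109.04139709472656 24.22201919555664 deg 101.344635Traceback (most recent call last):
  File "p.py", line 22, in <module>
    rods(((hsv[...,1]<60)&(hsv[...,2]>110)).astype(np.uint8),'wrist',9,200,9000)
    ~~~~^^^^^^^^^^^^^^^^^^^^^^^^^^^^^^^^^^^^^^^^^^^^^^^^^^^^^^^^^^^^^^^^^^^^^^^^
  File "p.py", line 12, in rods
    q=c[:,0].astype(float); W=np.array([onz(n,u,v,z)[:2] for u,v in q])
                                        ~~~^^^^^^^^^
  File "h.py", line 9, in onz
    p,d=ray(n,u,v,ci); return p+d*(z-p[2])/d[2]
        ~~~^^^^^^^^^^
  File "h.py", line 6, in ray
    c=ci or robot.camera_info(n); R=np.array(c['orientation']); p=np.array(c['position'])
            ~~~~~~~~~~~~~~~~~^^^
ValueError: time passes only in moves, steps and waits
```

```bash
cat >> h.py <<'E'
import functools
_ci={}
def CI(n):
    if n=='wrist': return robot.camera_info(n)
    if n not in _ci: _ci[n]=robot.camera_info(n)
    return _ci[n]
def ray(n,u,v,ci=None):
    c=ci or CI(n); R=np.array(c['orientation']); p=np.array(c['position'])
    d=R@np.array([(u-c['cx'])/c['fx'],(v-c['cy'])/c['fy'],1]); return p,d
def rods(im,n,z=9,lo=60,hi=9000,ci=None):
    ci=ci or CI(n); hsv=cv2.cvtColor(im,cv2.COLOR_BGR2HSV)
    m=((hsv[...,1]<60)&(hsv[...,2]>110)).astype(np.uint8)
    for c in cv2.findContours(m,cv2.RETR_EXTERNAL,cv2.CHAIN_APPROX_NONE)[0]:
        a=cv2.contourArea(c)
        if lo<a<hi:
            q=c[:,0].astype(float); W=np.array([onz(n,u,v,z,ci)[:2] for u,v in q])
            (cx,cy),(w,h),ang=cv2.minAreaRect(W.astype(np.float32))
            L,S=max(w,h),min(w,h)
            if 85<L<140 and S<45:
                b=cv2.boxPoints(((cx,cy),(w,h),ang)); e=b[1]-b[0] if np.linalg.norm(b[1]-b[0])>S+5 else b[2]-b[1]
                th=np.arctan2(e[1],e[0])%np.pi; d=np.array([np.cos(th),np.sin(th)]); nn=np.array([-d[1],d[0]])
                s=(W-[cx,cy])@d; t=(W-[cx,cy])@nn
                wd=[np.ptp(t[abs(s-x)<3]) if (abs(s-x)<3).any() else 0 for x in (-L/2+3,-L/2+12,0,L/2-12,L/2-3)]
                print(n,q.mean(0).round(),'c',round(cx,1),round(cy,1),'L',round(L,1),round(S,1),'deg',round(np.degrees(th),1),'widths -end..+end',np.round(wd,1))
E
cat > p.py <<'E'
from h import *
ci=robot.camera_info('wrist'); np.save('pics/w0.npy',ci)
for n in('scene','side'): rods(cv2.imread(f'pics/{n}0.png'),n)
rods(cv2.imread('pics/wrist0.png'),'wrist',9,200,9000,ci)
I=cv2.imread('pics/scene0.png');a=I[170:250,380:500]; b=I[190:280,130:230]
w=cv2.imread('pics/wrist0.png')
cv2.imwrite('pics/c1.png',np.vstack([np.hstack([cv2.resize(a,(480,320),interpolation=3),cv2.resize(b,(320,320),interpolation=3)]),np.hstack([cv2.resize(w[175:275,140:240],(280,280),interpolation=3),cv2.resize(w[175:275,320:420],(280,280),interpolation=3),cv2.resize(I[150:200,250:300],(240,280),interpolation=3)])]))
E
python3 p.py
```

```text
scene [321. 267.] c 691.1 -78.7 L 114.3 21.5 deg 50.8 widths -end..+end [21.  20.4 20.5 17.3 11.9]
scene [323. 180.] c 426.5 -82.3 L 113.3 24.5 deg 73.3 widths -end..+end [23.  20.4 23.6 22.6 14.2]
scene [268. 177.] c 422.1 -225.3 L 120.5 20.2 deg 172.3 widths -end..+end [ 9.8 18.2 17.  19.1 13.1]
side [374. 229.] c 424.7 -84.9 L 122.4 23.1 deg 72.9 widths -end..+end [11.5 18.5 20.4 19.7 13.1]
side [388. 203.] c 423.9 -225.4 L 114.4 33.1 deg 172.2 widths -end..+end [14.8 26.7 32.8 31.  24.5]
side [553. 195.] c -34.6 -436.9 L 109.0 24.2 deg 101.3 widths -end..+end [ 0.   3.  15.8 14.2  9.6]
wrist [213. 281.] c 458.9 -172.4 L 108.0 23.7 deg 63.5 widths -end..+end [15.7 19.7 14.7 12.4 11.6]
wrist [370. 222.] c 690.4 -77.2 L 113.9 21.2 deg 50.9 widths -end..+end [19.8 20.9 20.3 20.7 14.3]
wrist [179. 225.] c 423.8 -82.5 L 119.2 20.7 deg 72.9 widths -end..+end [17.5 20.  20.1 20.3 12. ]
```

View pics/c1.png

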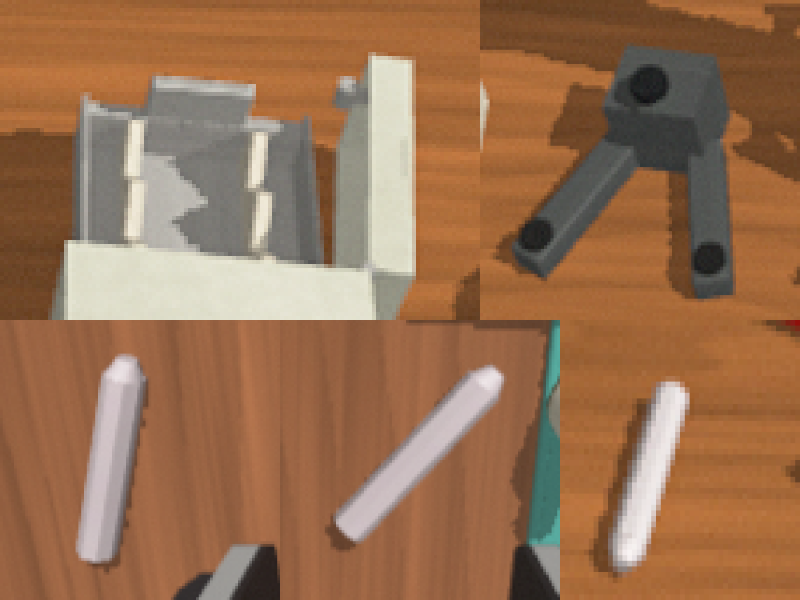

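```bash
python3 - <<'E'
from h import *
np.set_printoptions(precision=1,suppress=True)
for a in [(396.5,230.5,90),(473,237,90),(430.75,191.2,75),(418,189.5,75),(443.7,191.7,75),(401,194,52),(472,184,88),(483,185,88),(483.5,238,88),(286.5,202,62),(307.5,206.5,62),(285,201.5,62),(308.5,204.5,62),(282,218,62)]:
    print(a,onz('scene',*a)[:2])
for a in [(130+ (625-480)*100/320,190+48*90/320,62),(130+ (715-480)*100/320,190+58*90/320,62),(130+ (725-480)*100/320,190+125*90/320,62),(130+ (605-480)*100/320,190+112*90/320,62),(130+ (650-480)*100/320,190+84*90/320,80),(130+ (535-480)*100/320,190+236*90/320,22),(130+ (708-480)*100/320,190+260*90/320,22)]:
    print('stand',onz('scene',*a)[:2])
E
```

```text
(396.5, 230.5, 90) [645.8  79.8]
(473, 237, 90) [656.6 240.9]
(430.75, 191.2, 75) [514.9 171.3]
(418, 189.5, 75) [510.7 141.9]
(443.7, 191.7, 75) [515.1 201.6]
(401, 194, 52) [505.8 105.6]
(472, 184, 88) [499.8 267.2]
(483, 185, 88) [501.9 292.5]
(483.5, 238, 88) [656.8 263.5]
(286.5, 202, 62) [ 551.3 -164.5]
(307.5, 206.5, 62) [ 562.9 -115.2]
(285, 201.5, 62) [ 549.9 -168.1]
(308.5, 204.5, 62) [ 556.7 -113.2]
(282, 218, 62) [ 599.2 -170.7]
stand [ 566.6 -419.3]
stand [ 572.3 -353.3]
stand [ 626.4 -335.6]
stand [ 619.6 -420.6]
stand [ 610.3 -387.5]
stand [ 687.2 -461.4]
stand [ 700.1 -339.7]
```

apply_moves(rows=[[[85, 17, -11, 10, 0.5], [85, 17, -11, 10, 0.5], [85, 17, -11, 10, 0.5], [85, 17, -11, 10, 0.5], [85, 17, -11, 10, 0.5], [85, 17, -11, 10, 0.5], [85, 17, -11, 10, 0.5], [85, 17, -11, 10, 0.5], [85, 17, -11, 10, 0.5], [60, 14, -11, 10, 0]]])

```text
t: 0.98
tcp_pos: [520.8, 172.1, 304.0]
tool_rot: [[0.079, 0.997, -0.0], [0.997, -0.079, 0.0], [0.0, -0.0, -1.0]]
ft_force: [-0.1, 0.7, -0.6]
finger_gap: 0.88
grasp_force: 0.0
```

```bash
cat > snap.py <<'E'
import sys
from h import *
n,name=sys.argv[1:3]
s=robot.read_state(); ci=robot.camera_info(n); np.save(f'pics/{name}.npy',ci); im=grab(n,name); print(np.round(s['tcp_pos'],1),'ang',round(np.degrees(np.arctan2(s['tool_rot'][1][1],s['tool_rot'][0][1])),2),'t',round(s['t'],2),'gap',round(s['finger_gap']*85.4,1),'F',np.round(s['ft_force'],1),'g',round(s['grasp_force'],1))
rods(im,n,9,60,9000,ci)
E
python3 snap.py wrist w1; python3 snap.py scene s1
```

```text
[520.8 172.1 304. ] ang -4.5 t 0.98 gap 75.2 F [-0.1  0.7 -0.6] g 0.0
[518.1 173.7 301.5] ang -4.43 t 1.03 gap 68.1 F [-2.6  1.2 -1.4] g 0.0
scene [321. 267.] c 691.1 -78.7 L 114.3 21.6 deg 50.8 widths -end..+end [21.  20.4 20.5 17.3 11.9]
scene [323. 180.] c 426.4 -81.6 L 112.1 24.2 deg 72.8 widths -end..+end [22.1 22.1 22.8 22.6 14.2]
scene [268. 177.] c 422.1 -225.4 L 120.5 20.3 deg 172.3 widths -end..+end [ 9.8 18.2 18.6 19.1 13.1]
```

View pics/w1.png

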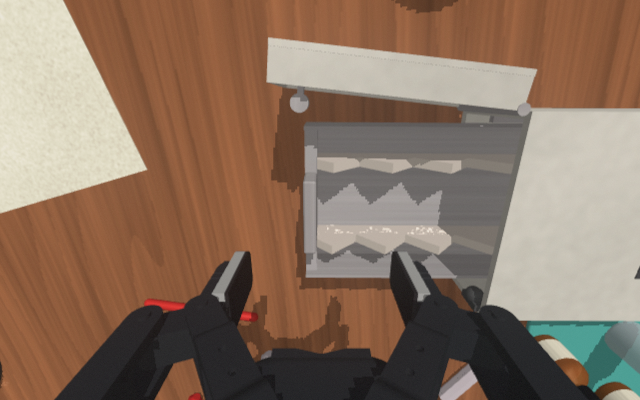

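```bash
python3 - <<'E'
from h import *
np.set_printoptions(precision=1,suppress=True)
ci=np.load('pics/w1.npy',allow_pickle=True).item()
for a in [(304.5,181,75),(304.5,251,75),(316,216,75),(310,216,75),(528,110,90),(485,320,90),(299,103,80)]: print(a,onz('wrist',*a,ci=ci)[:2])
E
```

```text
(304.5, 181, 75) [510.6 203. ]
(304.5, 251, 75) [505.  145.7]
(316, 216, 75) [516.6 174.9]
(310, 216, 75) [512.1 175.2]
(528, 110, 90) [654.2 241.7]
(485, 320, 90) [645.5  80.2]
(299, 103, 80) [512.5 256.8]
```

apply_moves(rows=[[[34, 0, 0, 0, 0], [34, 0, -1, 5, 0], [34, 0, 0, 10, 0], [34, 0, 0, 10, 0], [34, 0, 0, 15, 0], [34, 0, 0, 15, 0], [34, 0, 0, 15, 0], [34, 0, 0, 12, 0], [34, 0, 0, 3, 0], [34, 0, 0, 0, 0]]])

```text
t: 1.92
tcp_pos: [520.0, 170.6, 218.0]
tool_rot: [[0.079, 0.997, -0.003], [0.997, -0.079, -0.001], [-0.001, -0.003, -1.0]]
ft_force: [0.2, 0.5, 0.5]
finger_gap: 0.401
grasp_force: 0.0
```

apply_moves(rows=[[[0, 0, 0, 0, 0], [0, 0, 0, 0, 0], [0, 0, 0, 0, 0], [0, 0, 0, 0, 0], [0, 0, 0, 0, 0], [0, 0, 0, 0, 0]]], squeeze=30)

```text
t: 2.42
tcp_pos: [520.5, 171.0, 220.0]
tool_rot: [[0.079, 0.997, -0.0], [0.997, -0.079, -0.0], [-0.0, -0.0, -1.0]]
ft_force: [-2.0, -2.8, 0.2]
finger_gap: 0.112
grasp_force: 31.2
```

apply_moves(rows=[[[0, 0, -4, 0, 0], [0, 0, -8, 0, 0], [0, 0, -11, 0, 0], [0, 0, -11, 0, 0], [0, 0, -11, 0, 0], [0, 0, -11, 0, 0], [0, 0, -11, 0, 0], [0, 0, -9, 0, 0], [0, 0, -7, 0, 0], [0, 0, -4, 0, 0]]])

```text
t: 3.25
tcp_pos: [432.8, 178.4, 220.0]
tool_rot: [[0.078, 0.997, 0.0], [0.997, -0.078, 0.0], [0.001, 0.0, -1.0]]
ft_force: [1.3, -1.1, 0.4]
finger_gap: 0.115
grasp_force: 31.4
```

apply_moves(rows=[[[0, 0, -3, 0, 0], [0, 0, -3, 0, 0], [0, 0, -3, 0, 0], [0, 0, -2, 0, 0], [0, 0, 0, 0, 0], [0, 0, 0, 0, 0]]])

```text
t: 3.75
tcp_pos: [424.6, 179.0, 220.0]
tool_rot: [[0.078, 0.997, 0.006], [0.997, -0.078, 0.001], [0.001, 0.006, -1.0]]
ft_force: [6.4, -2.0, -4.3]
finger_gap: 0.114
grasp_force: 31.0
```

apply_moves(rows=[[[0, 0, -2, 0, 0], [0, 0, -2, 0, 0], [0, 0, 0, 0, 0], [0, 0, 0, 0, 0]]])

```text
t: 4.08
tcp_pos: [423.2, 179.0, 220.0]
tool_rot: [[0.077, 0.997, 0.014], [0.997, -0.077, 0.001], [0.002, 0.014, -1.0]]
ft_force: [17.7, -4.2, -15.2]
finger_gap: 0.113
grasp_force: 32.9
```

apply_moves(rows=[[[5, 0, 3, 0, 0], [34, 0, 1, 0, 0], [34, 0, 0, 0, 0], [34, 0, 0, 0, 0], [34, 0, 0, -12, 0], [34, 0, 0, -20, 0], [34, 0, 5, -25, 0], [34, 0, 15, -25, 0], [34, -8, 25, -20, 0], [34, -10, 25, -15, 0]]])

```text
t: 4.92
tcp_pos: [491.2, 156.1, 338.6]
tool_rot: [[0.076, 0.997, 0.001], [0.997, -0.076, 0.001], [0.001, 0.001, -1.0]]
ft_force: [0.0, 0.2, -0.9]
finger_gap: 0.397
grasp_force: 0.0
```

apply_moves(rows=[[[85, -20, 20, -5, 0], [85, -20, 10, 0, 0], [85, 0, 0, 0, 0], [85, 0, 0, 0, 0]]])

```text
t: 5.25
tcp_pos: [517.6, 112.7, 341.3]
tool_rot: [[0.08, 0.997, -0.002], [0.997, -0.08, 0.0], [0.0, -0.002, -1.0]]
ft_force: [-0.2, -1.3, 0.3]
finger_gap: 0.938
grasp_force: 0.0
```

```bash
python3 snap.py wrist w2; python3 snap.py scene s2
```

```text
[517.6 112.7 341.3] ang -4.6 t 5.25 gap 80.1 F [-0.2 -1.3  0.3] g 0.0
wrist [264. 326.] c 424.2 -82.9 L 122.8 18.3 deg 73.0 widths -end..+end [ 9.8 17.4 17.8 17.3 10.2]
wrist [623. 284.] c 890.0 -54.8 L 106.5 41.1 deg 126.0 widths -end..+end [ 3.6  9.3 36.2 25.1 22.8]
[517.1 113.3 341. ] ang -4.54 t 5.3 gap 85.1 F [0.5 0.2 0.2] g 0.0
scene [321. 267.] c 691.1 -78.7 L 114.3 21.6 deg 50.8 widths -end..+end [21.  20.4 20.5 17.3 11.9]
scene [323. 180.] c 426.4 -81.6 L 112.2 24.5 deg 72.5 widths -end..+end [23.  22.9 23.7 22.6 14.2]
scene [268. 177.] c 422.1 -225.6 L 120.5 20.8 deg 172.3 widths -end..+end [ 9.8 18.2 18.6 19.1 13.1]
```

View pics/w2.png

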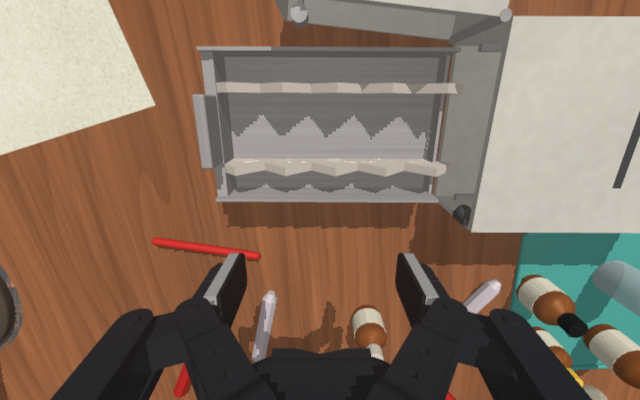

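```bash
python3 - <<'E'
from h import *
np.set_printoptions(precision=1,suppress=True)
ci=np.load('pics/w2.npy',allow_pickle=True).item()
for a in [(194,95,75),(202,168,75),(300,48.5,52),(300,200,52),(204,90,75),(275,80,57),(320,80,57),(363,80,57),(408,80,57),(480,225,90),(508,15,90)]: print(a,onz('wrist',*a,ci=ci)[:2])
import math
c,s=math.cos(math.radians(4.5)),math.sin(math.radians(4.5))
for m in [(535,172)]:
  for x in(-69,-23,23,69):
    for y in(-36,36):
      P=(m[0]+c*x+s*y,m[1]-s*x+c*y,47-8.0); print(x,y,np.round(proj('wrist',P,ci),1), np.round(proj('scene',P,CI('scene')),1))
E
```

```text
(194, 95, 75) [424.7 209.6]
(202, 168, 75) [418.3 151.6]
(300, 48.5, 52) [509.5 238.9]
(300, 200, 52) [495.9 108.3]
(204, 90, 75) [433.3 212.6]
(275, 80, 57) [486.7 216.6]
(320, 80, 57) [523.8 213.6]
(363, 80, 57) [559.3 210.8]
(408, 80, 57) [596.4 207.8]
(480, 225, 90) [650.4  86.9]
(508, 15, 90) [653.3 241.9]
-69 -36 [264.3 166.1] [413.5 185.2]
-69 36 [259.   86.9] [442.9 187.8]
-23 -36 [311.4 166. ] [413.8 199.1]
-23 36 [310.4  86.9] [444.  201.8]
23 -36 [358.6 166. ] [414.1 213.7]
23 36 [362.   86.8] [445.2 216.6]
69 -36 [405.7 165.9] [414.5 229.2]
69 36 [413.5  86.7] [446.4 232.2]
```

```bash
cat > plan.py <<'E'
import sys
from h import *
x,y,z,yaw=map(float,sys.argv[1:5])
s=robot.read_state(); R=np.array(s['tool_rot']); p=np.array(s['tcp_pos'])
d=R.T@(np.array([x,y,z])-p); a=np.degrees(np.arctan2(R[1][1],R[0][1]))
print('p',p.round(1),'yaw',round(a,1),'j',np.round(s['joints'],0),'| tx,ty,tz',d.round(1),'spin(neg=ccw)',round(a-yaw,1))
E
python3 plan.py 424 -82.5 240 -17; python3 - <<'E'
from h import *
print(onz('scene',322,221,20),onz('scene',322,205,72))
E
```

```text
p [516.9 113.7 340.9] yaw -4.5 j [  8.  11. 110.   0.  59.  12.] | tx,ty,tz [-202.9  -77.   101. ] spin(neg=ccw) 12.5
[570.60435533 -81.05480574  20.        ] [565.5064852  -81.81099443  72.        ]
```

apply_moves(rows=[[[50, -10, -4, 5, 0], [50, -20, -8, 11, 0], [50, -24, -9, 12, 0], [50, -24, -9, 12, 0], [50, -24, -9, 12, 0], [50, -24, -9, 12, 0], [50, -24, -9, 12, 0], [50, -24, -9, 11, 0], [50, -18, -7, 9, 0], [50, -10, -4, 4, 0]]])

```text
t: 6.18
tcp_pos: [422.7, -82.6, 239.9]
tool_rot: [[0.079, 0.997, -0.004], [0.997, -0.079, 0.001], [0.001, -0.004, -1.0]]
ft_force: [0.0, 0.5, 0.2]
finger_gap: 0.585
grasp_force: 0.0
```

apply_moves(rows=[[[50, 0, 0, 0, 6], [50, 0, 0, 0, 6], [50, 0, 0, 0, 0.5], [50, 0, 0, 0, 0]]])

```text
t: 6.52
tcp_pos: [425.2, -81.7, 241.7]
tool_rot: [[0.29, 0.957, -0.0], [0.957, -0.29, 0.0], [0.0, -0.0, -1.0]]
ft_force: [0.4, -0.1, 0.0]
finger_gap: 0.584
grasp_force: 0.0
```

```bash
python3 snap.py scene s3; python3 snap.py wrist w3; python3 plan.py 424.2 -82.5 177 -17
```

```text
[425.2 -81.7 241.7] ang -16.84 t 6.52 gap 49.9 F [ 0.4 -0.1  0. ] g 0.0
scene [321. 267.] c 691.1 -78.7 L 114.3 21.5 deg 50.8 widths -end..+end [21.  20.4 20.5 17.3 11.9]
scene [323. 180.] c 426.5 -82.3 L 113.3 24.5 deg 73.3 widths -end..+end [23.  20.4 23.6 22.6 14.2]
scene [268. 177.] c 422.3 -225.3 L 120.0 20.2 deg 172.3 widths -end..+end [ 9.8 18.2 17.  19.1 16.6]
[425.3 -81.7 241.7] ang -16.81 t 6.57 gap 49.8 F [-0.  -0.2  0.1] g 0.0
wrist [321. 213.] c 424.4 -82.5 L 116.8 18.5 deg 72.9 widths -end..+end [17.6 18.2 17.9 18.1 13.6]
p [425.4 -81.7 241.8] yaw -16.8 j [-17.  11. 125.   0.  44.   0.] | tx,ty,tz [-1.1 -0.9 64.8] spin(neg=ccw) 0.2
```

View pics/w3.png

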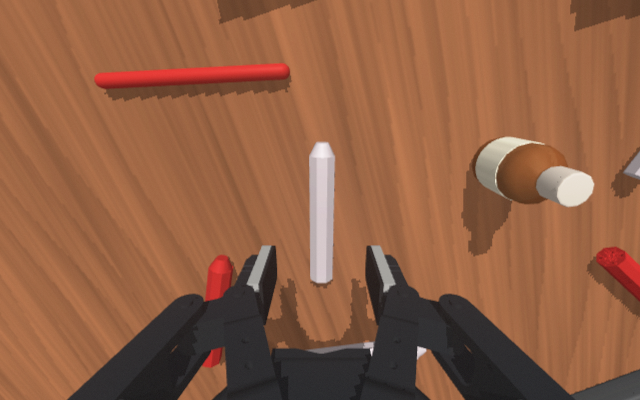

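apply_moves(rows=[[[44, -1, -1, 5, 0], [44, 0, 0, 10, 0], [44, 0, 0, 12, 0], [44, 0, 0, 12, 0], [44, 0, 0, 11, 0], [44, 0, 0, 9, 0], [44, 0, 0, 4, 0], [44, 0, 0, 2, 0], [44, 0, 0, 0, 0], [44, 0, 0, 0, 0]]])

```text
t: 7.45
tcp_pos: [424.4, -82.8, 176.8]
tool_rot: [[0.292, 0.956, 0.0], [0.956, -0.292, -0.0], [0.0, 0.0, -1.0]]
ft_force: [0.6, 0.2, -0.1]
finger_gap: 0.518
grasp_force: 0.0
```

apply_moves(rows=[[[0, 0, 0, 0, 0], [0, 0, 0, 0, 0], [0, 0, 0, 0, 0], [0, 0, 0, 0, 0], [0, 0, 0, 0, 0], [0, 0, 0, 0, 0], [0, 0, 0, 0, 0]]], squeeze=60)

```text
t: 8.03
tcp_pos: [424.6, -82.9, 177.4]
tool_rot: [[0.292, 0.956, 0.001], [0.956, -0.292, -0.0], [0.0, 0.001, -1.0]]
ft_force: [-0.2, 0.7, 6.2]
finger_gap: 0.188
grasp_force: 59.2
```

apply_moves(rows=[[[0, 0, 0, -5, 0], [0, 0, 0, -12, 0], [0, 0, 0, -20, -4], [0, 0, 0, -20, -7], [0, 0, 0, -20, -7], [0, 0, 0, -20, -7], [0, 0, 0, -13, -7], [0, 0, 0, -5, -7], [0, 0, 0, 0, -7], [0, 0, 0, 0, -7]]])

```text
t: 8.87
tcp_pos: [424.1, -82.8, 292.4]
tool_rot: [[-0.593, 0.805, 0.001], [0.805, 0.593, -0.0], [-0.001, 0.001, -1.0]]
ft_force: [0.2, -0.6, -0.7]
finger_gap: 0.187
grasp_force: 58.8
```

apply_moves(rows=[[[0, 0, 0, 0, -7], [0, 0, 0, 0, -7], [0, 0, 0, 0, -7], [0, 0, 0, 0, -7], [0, 0, 0, 0, -7], [0, 0, 0, 0, -7], [0, 0, 0, 0, -7], [0, 0, 0, 0, -7], [0, 0, 0, 0, -7], [0, 0, 0, 0, -7]]])

```text
t: 9.7
tcp_pos: [423.7, -82.6, 291.5]
tool_rot: [[-0.96, -0.281, -0.0], [-0.281, 0.96, 0.0], [0.0, 0.0, -1.0]]
ft_force: [0.2, 1.0, -0.4]
finger_gap: 0.188
grasp_force: 58.8
```

apply_moves(rows=[[[0, 0, 0, 0, -7], [0, 0, 0, 0, -7], [0, 0, 0, 0, -7], [0, 0, 0, 0, -7], [0, 0, 0, 0, -7], [0, 0, 0, 0, -7], [0, 0, 0, 0, -7], [0, 0, 0, 0, -6], [0, 0, 0, 0, -3], [0, 0, 0, 0, 0]]])

```text
t: 10.53
tcp_pos: [432.5, -37.9, 288.5]
tool_rot: [[-0.312, -0.95, -0.012], [-0.948, 0.312, -0.061], [0.062, -0.008, -0.998]]
ft_force: [0.1, 0.1, 0.2]
finger_gap: 0.192
grasp_force: 58.8
```

```bash
python3 snap.py wrist w4; python3 plan.py 466 177 292 175.5; cd pics; python3 -c "
import cv2;cv2.imwrite('w4s.png',cv2.resize(cv2.imread('w4.png'),(480,300)))"
```

```text
[432.5 -37.9 288.5] ang 161.8 t 10.53 gap 16.4 F [0.1 0.1 0.2] g 58.8
wrist [ 52. 389.] c 795.3 76.0 L 138.9 26.8 deg 175.1 widths -end..+end [ 9.3 10.9 23.9  6.1  2.1]
wrist [ 62. 250.] c 692.8 -75.2 L 120.9 23.8 deg 50.9 widths -end..+end [19.6 23.6 23.2 20.2 14.3]
p [432.5 -38.6 288.6] yaw 161.7 j [ -10.    6.  123.   -5.   51. -168.] | tx,ty,tz [-214.6   35.8  -17. ] spin(neg=ccw) -13.8
```

View pics/w4s.png

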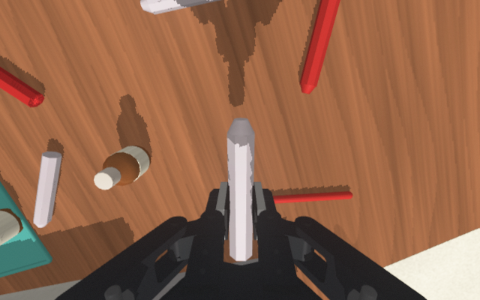

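apply_moves(rows=[[[0, -8, 0, 0, 0], [0, -16, 0, 0, 0], [0, -24, 0, 0, 0], [0, -26, 0, 0, 0], [0, -26, 0, 0, 0], [0, -26, 0, 0, 0], [0, -26, 0, 0, 0], [0, -26, 0, 0, 0], [0, -20, 0, 0, 0], [0, -8, 0, 0, 0]]])

```text
t: 11.42
tcp_pos: [498.7, 157.4, 276.2]
tool_rot: [[-0.315, -0.949, -0.01], [-0.947, 0.315, -0.06], [0.06, -0.01, -0.998]]
ft_force: [0.1, -0.7, -0.8]
finger_gap: 0.196
grasp_force: 39.1
```

```bash
python3 plan.py 466 177 292 175.5
```

```text
p [498.7 157.4 276.2] yaw 161.6 j [  14.   16.  112.   -4.   53. -146.] | tx,ty,tz [ -7.3  37.  -16.6] spin(neg=ccw) -13.9
```

apply_moves(rows=[[[0, 0, 5, -4, -2], [0, -1, 8, -5, -4], [0, -2, 9, -4, -4], [0, -2, 8, -3, -4], [0, 0, 3, 0, 0], [0, 0, 0, 0, 0], [0, 0, 0, 0, 0]]])

```text
t: 12.0
tcp_pos: [466.8, 168.1, 291.6]
tool_rot: [[-0.078, -0.997, -0.011], [-0.995, 0.079, -0.062], [0.062, 0.006, -0.998]]
ft_force: [0.9, 0.2, -1.1]
finger_gap: 0.188
grasp_force: 63.5
```

```bash
python3 snap.py wrist w5; python3 plan.py 466 177 230 175.5;  cd pics; python3 -c "
import cv2;cv2.imwrite('w5s.png',cv2.resize(cv2.imread('w5.png'),(480,300)))"
```

```text
[466.8 168.1 291.6] ang 175.48 t 12.0 gap 16.0 F [ 0.9  0.2 -1.1] g 63.5
p [467.  168.2 291.6] yaw 175.5 j [  16.   12.  115.   -4.   54. -157.] | tx,ty,tz [-12.5   1.3  61. ] spin(neg=ccw) -0.0
```

View pics/w5s.png

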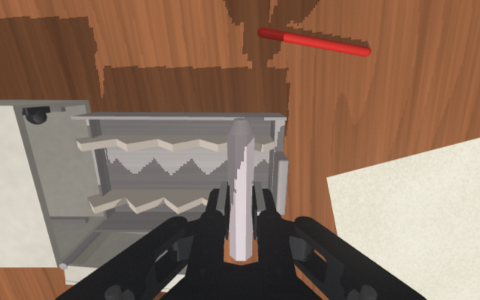

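```bash
python3 plan.py 468 187.2 214 175.5
```

```text
p [467.  168.2 291.6] yaw 175.5 j [  16.   12.  115.   -4.   54. -157.] | tx,ty,tz [-23.8   0.   76.3] spin(neg=ccw) -0.0
```

apply_moves(rows=[[[0, -8, 0, 4, 0], [0, -9, 0, 8, 0], [0, -7, 0, 10, 0], [0, 0, 0, 12, 0], [0, 0, 0, 12, 0], [0, 0, 0, 12, 0], [0, 0, 0, 10, 0], [0, 0, 0, 6, 0], [0, 0, 0, 2, 0], [0, 0, 0, 0, 0]]])

```text
t: 12.88
tcp_pos: [469.2, 188.2, 215.4]
tool_rot: [[-0.076, -0.997, -0.009], [-0.995, 0.077, -0.061], [0.062, 0.004, -0.998]]
ft_force: [-0.8, -2.7, 7.0]
finger_gap: 0.182
grasp_force: 64.7
```

```bash
python3 plan.py 468 187.2 212.7 175.5; python3 -c "
from workcell import robot;print(robot.read_state()['ft_force'])"
```

```text
p [469.2 188.2 215.4] yaw 175.6 j [  18.   21.  116.   -4.   45. -155.] | tx,ty,tz [0.9 1.1 2.8] spin(neg=ccw) 0.1
[-0.81893351 -2.71746685  7.03247413]
```

apply_moves(rows=[[[32, 0, 0, 0, 0], [32, 0, 0, 0, 0], [32, 0, 0, 0, 0], [32, 0, 0, -8, 0], [32, 0, 0, -14, 0], [32, 0, 0, -20, 0], [32, 0, 0, -25, 0], [32, 0, 0, -25, 0], [32, 0, 0, -15, 0], [32, 0, 0, -5, 0]]])

```text
t: 13.72
tcp_pos: [470.1, 195.4, 329.6]
tool_rot: [[-0.076, -0.997, -0.005], [-0.995, 0.076, -0.059], [0.06, 0.001, -0.998]]
ft_force: [0.5, 0.0, -0.6]
finger_gap: 0.376
grasp_force: 0.0
```

```bash
python3 snap.py wrist w6; python3 plan.py 691 -67 300 141;  cd pics; python3 -c "
import cv2;cv2.imwrite('w6s.png',cv2.resize(cv2.imread('w6.png'),(480,300)))"
```

```text
[470.1 195.4 329.6] ang 175.62 t 13.72 gap 32.2 F [ 0.5  0.  -0.6] g 0.0
wrist [294. 297.] c 513.4 314.4 L 95.2 20.7 deg 78.3 widths -end..+end [11.6  9.8  8.3 20.  20.4]
p [470.  195.3 329.1] yaw 175.6 j [  19.   11.  112.   -4.   59. -155.] | tx,ty,tz [ 242.5 -240.5   43.3] spin(neg=ccw) 34.6
```

View pics/w6s.png

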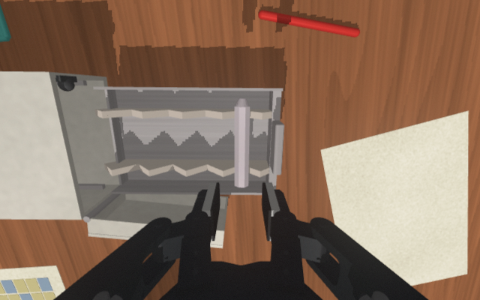

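apply_moves(rows=[[[44, 10, -10, 1, 0], [44, 20, -20, 2, 0], [44, 26, -26, 2, 0], [44, 28, -28, 3, 0], [44, 28, -28, 3, 0], [44, 28, -28, 3, 0], [44, 28, -28, 3, 0], [44, 28, -28, 3, 0], [44, 24, -24, 5, 0], [44, 14, -14, 10, 0]]])

```text
t: 14.6
tcp_pos: [676.0, -6.0, 300.5]
tool_rot: [[-0.159, -0.987, -0.002], [-0.977, 0.157, -0.147], [0.146, -0.021, -0.989]]
ft_force: [0.8, 0.1, 0.1]
finger_gap: 0.513
grasp_force: 0.0
```

apply_moves(rows=[[[44, 6, -5, 4, 5], [44, 2, -1, 2, 7], [44, 0, 0, 0, 7], [44, 0, 0, 0, 7], [44, 0, 0, 0, 6], [44, 0, 0, 0, 2.6], [44, 0, 0, 0, 0], [44, 0, 0, 0, 0]]])

```text
t: 15.27
tcp_pos: [678.0, -13.7, 294.9]
tool_rot: [[-0.689, -0.725, -0.006], [-0.717, 0.682, -0.146], [0.11, -0.096, -0.989]]
ft_force: [0.1, -0.2, 0.5]
finger_gap: 0.516
grasp_force: 0.0
```

```bash
python3 snap.py scene s7; python3 snap.py wrist w7; python3 plan.py 691.5 -68 178.5 141
python3 - <<'E'
from h import *
ci=np.load('pics/w6.npy',allow_pickle=True).item()
for P in [(466.2,176.9,56),(466.2-.078*55,176.9-54.8,52),(466.2+.078*55,176.9+54.8,52)]: q=proj('wrist',P,ci);print(np.round(np.array(q)*.75))
E
```

```text
[678.  -13.7 294.9] ang 136.75 t 15.27 gap 44.1 F [ 0.1 -0.2  0.5] g 0.0
scene [321. 267.] c 691.1 -78.7 L 114.3 21.6 deg 50.8 widths -end..+end [21.  20.4 20.5 17.3 11.9]
scene [360. 176.] c 401.4 11.1 L 102.4 43.4 deg 73.2 widths -end..+end [ 8.1  8.  11.2 16.5 24.6]
scene [268. 177.] c 422.1 -225.6 L 120.5 20.8 deg 172.3 widths -end..+end [ 9.8 18.2 18.6 19.1 13.1]
[678.1 -13.7 295.3] ang 136.75 t 15.32 gap 43.6 F [ 0.5 -0.5 -0.4] g 0.0
wrist [294. 183.] c 692.1 -75.0 L 112.8 19.5 deg 51.0 widths -end..+end [19.2 19.2 19.3 18.7 13.2]
p [678.3 -13.7 295.6] yaw 136.7 j [  -3.   30.   90.  -10.   60. -135.] | tx,ty,tz [ 17.  -35.3 123.7] spin(neg=ccw) -4.3
[242. 145.]
[242.  98.]
[242. 186.]
```

apply_moves(rows=[[[44, 0, 0, 0, 7], [44, 0, 0, 0, 7], [44, 0, 0, 0, 7], [44, 0, 0, 0, 7], [44, 0, 0, 0, 7], [44, 0, 0, 0, 7], [44, 0, 0, 0, 7], [44, 0, 0, 0, 7], [44, 0, 0, 0, 7], [44, 0, 0, 0, 7]]])

```text
t: 16.2
tcp_pos: [678.5, -13.6, 296.3]
tool_rot: [[-0.914, 0.405, -0.004], [0.402, 0.904, -0.146], [-0.056, -0.135, -0.989]]
ft_force: [-0.1, 0.0, 0.0]
finger_gap: 0.52
grasp_force: 0.0
```

apply_moves(rows=[[[44, 0, 0, 0, 7], [44, 0, 0, 0, 7], [44, 0, 0, 0, 7], [44, 0, 0, 0, 7], [44, 0, 0, 0, 7], [44, 0, 0, 0, 7], [44, 0, 0, 0, 7], [44, 0, 0, 0, 7], [44, 0, 0, 0, 7], [44, 0, 0, 0, 7]]])

```text
t: 17.03
tcp_pos: [678.5, -13.6, 296.3]
tool_rot: [[0.068, 0.998, -0.004], [0.987, -0.068, -0.146], [-0.146, 0.006, -0.989]]
ft_force: [-0.2, -0.7, 0.0]
finger_gap: 0.515
grasp_force: 0.0
```

apply_moves(rows=[[[44, 0, 0, 0, 7], [44, 0, 0, 0, 7], [44, 0, 0, 0, 7], [44, 0, 0, 0, 7], [44, 0, 0, 0, 7], [44, 0, 0, 0, 7], [44, 0, 0, 0, 7], [44, 0, 0, 0, 7], [44, 0, 0, 0, 7], [44, 0, 0, 0, 7]]])

```text
t: 17.87
tcp_pos: [678.5, -13.7, 296.3]
tool_rot: [[0.961, 0.277, -0.004], [0.274, -0.951, -0.146], [-0.044, 0.139, -0.989]]
ft_force: [0.3, 0.5, -1.0]
finger_gap: 0.513
grasp_force: 0.0
```

apply_moves(rows=[[[44, 0, 0, 0, 7], [44, 0, 0, 0, 7], [44, 0, 0, 0, 7], [44, 0, 0, 0, 7], [44, 0, 0, 0, 7], [44, 0, 0, 0, 7], [44, 0, 0, 0, 7], [44, 0, 0, 0, 7], [44, 0, 0, 0, 7], [44, 0, 0, 0, 7]]])

```text
t: 18.7
tcp_pos: [678.5, -13.6, 296.3]
tool_rot: [[0.589, -0.808, -0.004], [-0.8, -0.582, -0.146], [0.116, 0.089, -0.989]]
ft_force: [-0.1, -0.8, 0.8]
finger_gap: 0.516
grasp_force: 0.0
```

```bash
python3 plan.py 691.5 -68 300 141
```

```text
p [678.5 -13.6 296.3] yaw -144.2 j [ -3.  30.  90. -10.  60. 146.] | tx,ty,tz [51.6 21.5  4.2] spin(neg=ccw) -285.2
```

apply_moves(rows=[[[44, 0, 0, 0, 7], [44, 0, 0, 0, 7], [44, 0, 0, 0, 7], [44, 0, 0, 0, 6], [44, 0, 0, 0, 6], [44, 0, 0, 0, 6], [44, 0, 0, 0, 6], [44, 0, 0, 0, 0], [44, 0, 0, 0, 0]]])

```text
t: 19.45
tcp_pos: [667.5, -107.7, 304.4]
tool_rot: [[-0.017, -1.0, 0.015], [-1.0, 0.017, -0.01], [0.01, -0.015, -1.0]]
ft_force: [0.7, 0.2, -0.5]
finger_gap: 0.517
grasp_force: 0.0
```

```bash
python3 plan.py 691.5 -68 300 141
```

```text
p [ 667.5 -107.7  304.4] yaw 179.0 j [-13.  29.  91.  -0.  60. 168.] | tx,ty,tz [-40.1 -23.2   4.3] spin(neg=ccw) 38.0
```

apply_moves(rows=[[[44, 0, 0, 0, -7], [44, 0, 0, 0, -7], [44, 0, 0, 0, -7], [44, 0, 0, 0, -7], [44, 0, 0, 0, -7], [44, 0, 0, 0, -7], [44, 0, 0, 0, -7], [44, 0, 0, 0, -7], [44, 0, 0, 0, -7], [44, 0, 0, 0, -7]]])

```text
t: 20.28
tcp_pos: [668.1, -104.3, 304.2]
tool_rot: [[0.938, -0.348, 0.014], [-0.348, -0.938, -0.01], [0.017, 0.004, -1.0]]
ft_force: [-0.1, -0.6, 0.7]
finger_gap: 0.515
grasp_force: 0.0
```

apply_moves(rows=[[[44, 0, 0, 0, -7], [44, 0, 0, 0, -7], [44, 0, 0, 0, -7], [44, 0, 0, 0, -7], [44, 0, 0, 0, -7], [44, 0, 0, 0, -7], [44, 0, 0, 0, -7], [44, 0, 0, 0, -7], [44, 0, 0, 0, -7], [44, 0, 0, 0, -7]]])

```text
t: 21.12
tcp_pos: [668.1, -104.3, 304.2]
tool_rot: [[0.647, 0.762, 0.015], [0.762, -0.647, -0.01], [0.002, 0.018, -1.0]]
ft_force: [-0.4, -0.1, -0.9]
finger_gap: 0.517
grasp_force: 0.0
```

```bash
python3 snap.py scene s8; python3 snap.py wrist w8;python3 plan.py 688.5 -78.5 250 -39
```

```text
[ 668.1 -104.3  304.2] ang -40.34 t 21.12 gap 44.1 F [-0.4 -0.1 -0.9] g 0.0
scene [321. 267.] c 691.1 -78.7 L 114.3 21.6 deg 50.8 widths -end..+end [21.  20.4 20.5 17.3 11.9]
scene [268. 177.] c 422.1 -225.6 L 120.5 20.8 deg 172.3 widths -end..+end [ 9.8 18.2 17.  19.1 13.1]
[ 668.1 -104.4  304.2] ang -40.13 t 21.17 gap 44.4 F [-0.4 -0.8 -0.9] g 0.0
wrist [315. 153.] c 689.6 -77.1 L 114.3 18.4 deg 50.9 widths -end..+end [17.1 17.  18.  17.8 14.1]
p [ 668.1 -104.5  304.2] yaw -40.7 j [-12.  29.  91.  -0.  60.  28.] | tx,ty,tz [32.9 -2.4 54.2] spin(neg=ccw) -1.7
```

apply_moves(rows=[[[44, 6, -1, 5, -1.6], [44, 14, -2, 14, 0], [44, 10, -2, 20, 0], [44, 4, -1, 22, 0], [44, 0, 0, 22, 0], [44, 0, 0, 20, 0], [44, 0, 0, 14, 0], [44, 0, 0, 6, 0], [44, 0, 0, 3, 0], [44, 0, 0, 0, 0]]])

```text
t: 22.05
tcp_pos: [686.9, -77.1, 178.1]
tool_rot: [[0.633, 0.774, 0.015], [0.774, -0.633, -0.01], [0.001, 0.018, -1.0]]
ft_force: [-0.3, -1.1, -0.1]
finger_gap: 0.518
grasp_force: 0.0
```

```bash
python3 snap.py wrist w9; python3 plan.py 687.8 -76.1 177 -39.1
```

```text
[686.9 -77.1 178.1] ang -39.27 t 22.05 gap 44.2 F [-0.3 -1.1 -0.1] g 0.0
wrist [322. 251.] c 687.8 -79.7 L 121.1 18.8 deg 50.9 widths -end..+end [16.9 18.  18.6 17.9 13.5]
p [687.4 -77.3 179.1] yaw -39.3 j [-10.  39.  90.  -1.  49.  30.] | tx,ty,tz [ 1.2 -0.5  2.1] spin(neg=ccw) -0.2
```

apply_moves(rows=[[[0, 1, 0, 1.5, 0], [0, 0, 0, 0, 0], [0, 0, 0, 0, 0], [0, 0, 0, 0, 0], [0, 0, 0, 0, 0], [0, 0, 0, 0, 0], [0, 0, 0, 0, 0], [0, 0, 0, -4, 0], [0, 0, 0, -10, 0], [0, 0, 0, -18, 0]]], squeeze=60)

```text
t: 22.93
tcp_pos: [685.0, -76.0, 206.4]
tool_rot: [[0.633, 0.774, 0.008], [0.774, -0.633, -0.009], [-0.002, 0.012, -1.0]]
ft_force: [-0.6, -0.0, -1.0]
finger_gap: 0.19
grasp_force: 60.4
```

apply_moves(rows=[[[0, 0, 0, -20, 0], [0, 0, 0, -20, 0], [0, 0, 0, -20, -4], [0, 0, 0, -16, -7], [0, 0, 0, -6, -7], [0, 0, 0, 0, -7], [0, 0, 0, 0, -7], [0, 0, 0, 0, -7], [0, 0, 0, 0, -7], [0, 0, 0, 0, -7]]])

```text
t: 23.77
tcp_pos: [685.2, -75.3, 290.8]
tool_rot: [[-0.243, 0.97, 0.014], [0.97, 0.243, -0.01], [-0.013, 0.011, -1.0]]
ft_force: [0.5, 0.8, -1.0]
finger_gap: 0.188
grasp_force: 60.4
```

apply_moves(rows=[[[0, 0, 0, 0, -7], [0, 0, 0, 0, -7], [0, 0, 0, 0, -7], [0, 0, 0, 0, -7], [0, 0, 0, 0, -7], [0, 0, 0, 0, -7], [0, 0, 0, 0, -7], [0, 0, 0, 0, -7], [0, 0, 0, 0, -7], [0, 0, 0, 0, -7]]])

```text
t: 24.6
tcp_pos: [685.3, -75.3, 290.7]
tool_rot: [[-0.995, 0.103, 0.014], [0.103, 0.995, -0.01], [-0.015, -0.009, -1.0]]
ft_force: [-0.1, -0.0, -1.0]
finger_gap: 0.188
grasp_force: 60.4
```

apply_moves(rows=[[[0, 0, 0, 0, -7], [0, 0, 0, 0, -7], [0, 0, 0, 0, -7], [0, 0, 0, 0, -7], [0, 0, 0, 0, -7], [0, 0, 0, 0, -7], [0, 0, 0, 0, -7], [0, 0, 0, 0, -4]]])

```text
t: 25.27
tcp_pos: [685.2, -75.3, 290.7]
tool_rot: [[-0.681, -0.732, 0.014], [-0.732, 0.681, -0.01], [-0.002, -0.017, -1.0]]
ft_force: [0.7, -0.2, -0.4]
finger_gap: 0.186
grasp_force: 60.4
```

```bash
python3 plan.py 512 173 295 175.5
```

```text
p [685.2 -75.3 290.7] yaw 137.0 j [ -10.   31.   89.   -1.   59. -147.] | tx,ty,tz [-63.7 295.9  -9.2] spin(neg=ccw) -38.5
```

apply_moves(rows=[[[0, -3, 12, 0, 0], [0, -5, 24, 0, 0], [0, -7, 33, -1, 0], [0, -8, 36, -1, 0], [0, -8, 37, -1, 0], [0, -8, 37, -1, 0], [0, -8, 36, -1, 0], [0, -7, 33, -1, 0], [0, -6, 28, -1, 0], [0, -4, 20, -1, 0]]])

```text
t: 26.1
tcp_pos: [511.0, 176.3, 293.6]
tool_rot: [[-0.686, -0.728, 0.013], [-0.728, 0.686, -0.01], [-0.001, -0.016, -1.0]]
ft_force: [1.0, 0.1, -1.2]
finger_gap: 0.185
grasp_force: 60.4
```

apply_moves(rows=[[[0, 0, 0, 0, -6], [0, 0, 0, 0, -7], [0, 0, 0, 0, -7], [0, 0, 0, 0, -7], [0, 0, 0, 0, -7], [0, 0, 0, 0, -4.5], [0, 0, 0, 0, 0], [0, 0, 0, 0, 0]]])

```text
t: 26.77
tcp_pos: [513.2, 174.4, 293.8]
tool_rot: [[-0.086, -0.996, 0.014], [-0.996, 0.086, -0.01], [0.009, -0.015, -1.0]]
ft_force: [0.1, -0.3, -0.9]
finger_gap: 0.188
grasp_force: 60.4
```

```bash
python3 snap.py wrist w10; python3 plan.py 509.7 171.7 214 175.5;  cd pics; python3 -c "
import cv2;cv2.imwrite('w10s.png',cv2.resize(cv2.imread('w10.png'),(480,300)))"
```

```text
[513.2 174.4 293.8] ang 175.07 t 26.77 gap 16.1 F [ 0.1 -0.3 -0.9] g 60.4
p [513.3 174.3 293.8] yaw 175.1 j [  14.   16.  110.   -1.   53. -160.] | tx,ty,tz [ 2.2  4.6 79.7] spin(neg=ccw) -0.4
```

View pics/w10s.png

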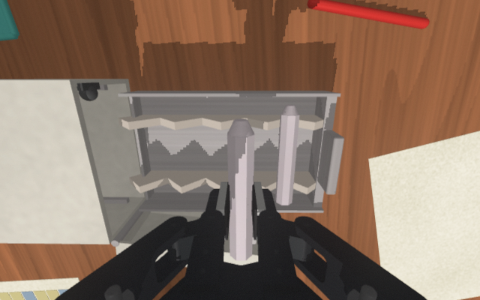

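apply_moves(rows=[[[0, 1, 2, 5, -0.4], [0, 1, 2, 10, 0], [0, 0, 0.6, 12, 0], [0, 0, 0, 13, 0], [0, 0, 0, 13, 0], [0, 0, 0, 12, 0], [0, 0, 0, 8, 0], [0, 0, 0, 5, 0], [0, 0, 0, 2, 0], [0, 0, 0, 0, 0]]])

```text
t: 27.65
tcp_pos: [512.9, 171.2, 216.2]
tool_rot: [[-0.076, -0.997, 0.02], [-0.997, 0.076, -0.011], [0.01, -0.021, -1.0]]
ft_force: [0.5, -4.8, 9.7]
finger_gap: 0.188
grasp_force: 61.9
```

```bash
python3 plan.py 509.7 171.7 213 175.5
```

```text
p [512.9 171.2 216.2] yaw 175.6 j [  14.   23.  112.   -1.   44. -161.] | tx,ty,tz [-0.3  3.3  3.1] spin(neg=ccw) 0.1
```

apply_moves(rows=[[[30, 0, 0, 0, 0], [30, 0, 0, 0, 0], [30, 0, 0, 0, 0], [30, 0, 0, -8, 0], [30, 0, 0, -14, 0], [30, 0, 0, -20, 0], [30, 0, 0, -20, 0], [30, 0, 0, -15, 0], [30, 0, 0, -5, 3], [30, 0, 0, 0, 7]]])

```text
t: 28.48
tcp_pos: [509.9, 172.9, 298.2]
tool_rot: [[-0.251, -0.968, 0.019], [-0.968, 0.251, -0.009], [0.004, -0.021, -1.0]]
ft_force: [0.6, -0.1, -0.5]
finger_gap: 0.35
grasp_force: 0.0
```

```bash
python3 snap.py wrist w11; cd pics; python3 -c "
import cv2;cv2.imwrite('w11s.png',cv2.resize(cv2.imread('w11.png'),(480,300)))"
```

```text
[509.9 172.9 298.2] ang 165.46 t 28.48 gap 29.9 F [ 0.6 -0.1 -0.5] g 0.0
```

apply_moves(rows=[[[40, 0, 0, 0, 7], [40, 0, 0, 0, 7], [40, 0, 0, 0, 7], [40, 0, 0, 0, 7], [40, 0, 0, 0, 7], [40, 0, 0, 0, 7], [40, 0, 0, 0, 7], [40, 0, 0, 0, 7], [40, 0, 0, 0, 7], [40, 0, 0, 0, 7]]])

```text
t: 29.37
tcp_pos: [508.8, 172.6, 295.4]
tool_rot: [[-0.995, -0.095, 0.014], [-0.095, 0.995, -0.011], [-0.013, -0.012, -1.0]]
ft_force: [0.2, -0.6, -0.2]
finger_gap: 0.466
grasp_force: 0.0
```

apply_moves(rows=[[[40, 0, 0, 0, 7], [40, 0, 0, 0, 6], [40, 0, 0, 0, 0]]])

```text
t: 29.62
tcp_pos: [508.8, 172.6, 295.4]
tool_rot: [[-0.992, 0.128, 0.014], [0.128, 0.992, -0.011], [-0.015, -0.009, -1.0]]
ft_force: [-0.1, 0.4, -0.1]
finger_gap: 0.468
grasp_force: 0.0
```

```bash
python3 snap.py scene s11; python3 plan.py 420 -223.7 260 82.3;  
```

```text
[508.8 172.6 295.4] ang 82.66 t 29.62 gap 40.0 F [-0.1  0.4 -0.1] g 0.0
scene [268. 177.] c 422.1 -225.2 L 120.5 20.7 deg 172.9 widths -end..+end [ 9.9 18.1 18.6 19.1 13.1]
p [508.9 172.6 295.5] yaw 82.9 j [ 14.  16. 110.  -1.  53. -68.] | tx,ty,tz [  39.6 -403.9   38.4] spin(neg=ccw) 0.6
```

View pics/w11s.png

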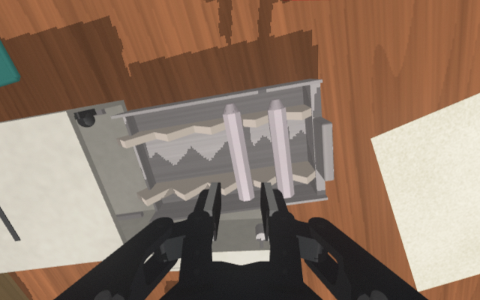

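apply_moves(rows=[[[40, 1, -12, 1, 0], [40, 3, -25, 2, 0], [40, 4, -36, 3, 0], [40, 5, -39, 4, 0], [40, 5, -39, 4, 0], [40, 5, -39, 4, 0], [40, 5, -39, 4, 0], [40, 5, -39, 4, 0], [40, 4, -38, 4, 0], [40, 3, -36, 4, 0]]])

```text
t: 30.5
tcp_pos: [424.6, -164.0, 263.8]
tool_rot: [[-0.992, 0.125, 0.015], [0.125, 0.992, -0.011], [-0.016, -0.009, -1.0]]
ft_force: [0.7, 0.3, 0.4]
finger_gap: 0.47
grasp_force: 0.0
```

apply_moves(rows=[[[40, 0, -33, 2, 0], [40, 0, -21, 2, 0], [40, 0, -8, 0, 0], [40, 0, 0, 0, 0], [40, 0, 0, 0, 0]]])

```text
t: 30.92
tcp_pos: [417.9, -223.3, 260.3]
tool_rot: [[-0.992, 0.128, 0.014], [0.128, 0.992, -0.009], [-0.015, -0.008, -1.0]]
ft_force: [0.0, -0.7, 0.1]
finger_gap: 0.469
grasp_force: 0.0
```

```bash
python3 snap.py scene s12; python3 snap.py wrist w12; python3 plan.py 419 -223.7 177 82.5; cd pics; python3 -c "
import cv2,numpy as np
a=cv2.imread('s12.png')[20:,:];b=cv2.imread('w12.png')
cv2.imwrite('c12.png',np.hstack([cv2.resize(a,(500,297)),cv2.resize(b[100:300,200:402],(300,297))]))"
```

```text
[ 417.9 -223.3  260.3] ang 82.64 t 30.92 gap 40.1 F [ 0.  -0.7  0.1] g 0.0
scene [268. 177.] c 422.1 -225.6 L 120.5 20.8 deg 172.3 widths -end..+end [ 9.8 18.2 18.6 19.1 13.1]
[ 418.  -222.7  260.3] ang 82.69 t 30.97 gap 40.2 F [-0.3 -0.2 -0.2] g 0.0
wrist [321. 203.] c 424.6 -224.0 L 114.5 18.4 deg 172.4 widths -end..+end [11.7 17.  17.7 17.3 17.1]
p [ 418.2 -222.3  260.3] yaw 82.7 j [ -33.   12.  120.   -0.   47. -116.] | tx,ty,tz [ 0.3 -0.7 83.3] spin(neg=ccw) 0.2
```

View pics/c12.png

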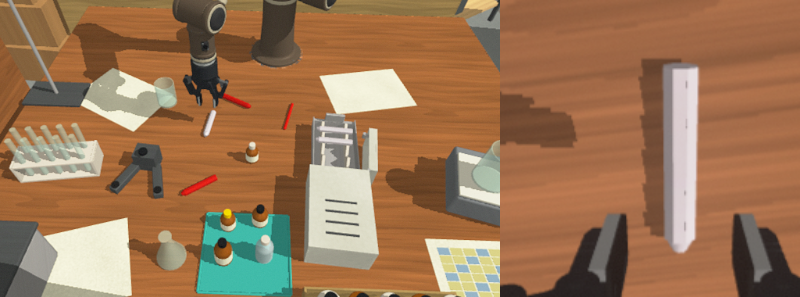

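apply_moves(rows=[[[44, -1, 0, 6, 0], [44, -1, 0, 12, 0], [44, 0, 0, 14, 0], [44, 0, 0, 15, 0], [44, 0, 0, 14, 0], [44, 0, 0, 12, 0], [44, 0, 0, 7, 0], [44, 0, 0, 3, 0], [44, 0, 0, 0, 0], [44, 0, 0, 0, 0]]])

```text
t: 31.85
tcp_pos: [421.9, -224.3, 177.7]
tool_rot: [[-0.992, 0.127, 0.015], [0.127, 0.992, -0.011], [-0.017, -0.009, -1.0]]
ft_force: [0.2, 0.7, 0.1]
finger_gap: 0.517
grasp_force: 0.0
```

```bash
python3 plan.py 421.2 -223.4 177 82.3
```

```text
p [ 421.9 -224.3  177.7] yaw 82.7 j [ -33.   22.  120.   -0.   37. -116.] | tx,ty,tz [0.8 0.8 0.7] spin(neg=ccw) 0.4
```

apply_moves(rows=[[[0, 0, 0, 0.5, 0], [0, 0, 0, 0, 0], [0, 0, 0, 0, 0], [0, 0, 0, 0, 0], [0, 0, 0, 0, 0], [0, 0, 0, 0, 0], [0, 0, 0, 0, 0], [0, 0, 0, -4, 0], [0, 0, 0, -10, 0], [0, 0, 0, -18, 0]]], squeeze=60)

```text
t: 32.68
tcp_pos: [419.9, -223.5, 208.1]
tool_rot: [[-0.992, 0.128, 0.011], [0.128, 0.992, -0.008], [-0.012, -0.006, -1.0]]
ft_force: [0.8, 0.0, -0.9]
finger_gap: 0.188
grasp_force: 58.8
```

apply_moves(rows=[[[0, 0, 0, -20, 0], [0, 0, 0, -20, 0], [0, 0, 0, -20, 3], [0, 0, 0, -18, 7], [0, 0, 0, -8, 7], [0, 0, 0, 0, 7], [0, 0, 0, 0, 7], [0, 0, 0, 0, 7], [0, 0, 0, 0, 7], [0, 0, 0, 0, 7]]])

```text
t: 33.52
tcp_pos: [419.5, -223.2, 295.5]
tool_rot: [[-0.504, 0.863, 0.015], [0.863, 0.505, -0.011], [-0.017, 0.008, -1.0]]
ft_force: [-0.4, -0.7, -0.6]
finger_gap: 0.19
grasp_force: 58.8
```

apply_moves(rows=[[[0, 0, 0, 0, 7], [0, 0, 0, 0, 7], [0, 0, 0, 0, 7], [0, 0, 0, 0, 7], [0, 0, 0, 0, 7], [0, 0, 0, 0, 0], [0, 0, 0, 0, 0]]])

```text
t: 34.1
tcp_pos: [419.6, -223.2, 295.3]
tool_rot: [[0.073, 0.997, 0.015], [0.997, -0.073, -0.01], [-0.009, 0.016, -1.0]]
ft_force: [0.3, 0.3, -0.9]
finger_gap: 0.187
grasp_force: 58.8
```

```bash
python3 plan.py 555.5 171.5 297 -4.5
```

```text
p [ 419.6 -223.2  295.3] yaw -4.2 j [-33.   9. 119.  -0.  51. -29.] | tx,ty,tz [403.6 106.8  -3.8] spin(neg=ccw) 0.3
```

apply_moves(rows=[[[0, 12, 3, 0, 0.3], [0, 24, 6, 0, 0], [0, 34, 9, 0, 0], [0, 38, 10, 0, 0], [0, 38, 10, 0, 0], [0, 38, 10, 0, 0], [0, 38, 10, 0, 0], [0, 38, 10, 0, 0], [0, 38, 10, 0, 0], [0, 38, 10, 0, 0]]])

```text
t: 34.93
tcp_pos: [534.9, 106.4, 293.6]
tool_rot: [[0.078, 0.997, 0.015], [0.997, -0.078, -0.011], [-0.009, 0.016, -1.0]]
ft_force: [1.1, -0.0, -0.0]
finger_gap: 0.19
grasp_force: 58.8
```

apply_moves(rows=[[[0, 32, 9, -1, 0], [0, 22, 6, -1, 0], [0, 11, 3, -1, 0], [0, 2, 1, 0, 0], [0, 0, 0, 0, 0], [0, 0, 0, 0, 0]]])

```text
t: 35.43
tcp_pos: [558.6, 168.5, 295.6]
tool_rot: [[0.081, 0.997, 0.013], [0.997, -0.081, -0.011], [-0.01, 0.014, -1.0]]
ft_force: [-0.6, 0.5, -0.3]
finger_gap: 0.188
grasp_force: 58.8
```

```bash
python3 snap.py wrist w13; python3 plan.py 555.5 171.5 214 -4.5; python3 - <<'E'
from h import *
im=cv2.imread('pics/w13.png');ci=np.load('pics/w13.npy',allow_pickle=True).item()
hsv=cv2.cvtColor(im,cv2.COLOR_BGR2HSV);print([tuple(hsv[v,321]) for v in range(100,360,12)])
E
```

```text
[558.6 168.5 295.6] ang -4.65 t 35.43 gap 16.0 F [-0.6  0.5 -0.3] g 58.8
p [558.5 168.3 295.6] yaw -4.7 j [ 13.  20. 104.  -1.  55.  18.] | tx,ty,tz [ 3.8 -4.5 81.5] spin(neg=ccw) -0.2
[(np.uint8(11), np.uint8(126), np.uint8(89)), (np.uint8(12), np.uint8(139), np.uint8(86)), (np.uint8(6), np.uint8(14), np.uint8(94)), (np.uint8(6), np.uint8(13), np.uint8(98)), (np.uint8(0), np.uint8(10), np.uint8(98)), (np.uint8(174), np.uint8(15), np.uint8(175)), (np.uint8(177), np.uint8(14), np.uint8(168)), (np.uint8(172), np.uint8(17), np.uint8(168)), (np.uint8(172), np.uint8(17), np.uint8(168)), (np.uint8(174), np.uint8(15), np.uint8(168)), (np.uint8(174), np.uint8(15), np.uint8(169)), (np.uint8(174), np.uint8(15), np.uint8(168)), (np.uint8(173), np.uint8(14), np.uint8(166)), (np.uint8(173), np.uint8(14), np.uint8(167)), (np.uint8(174), np.uint8(15), np.uint8(167)), (np.uint8(175), np.uint8(17), np.uint8(169)), (np.uint8(177), np.uint8(15), np.uint8(170)), (np.uint8(172), np.uint8(16), np.uint8(171)), (np.uint8(170), np.uint8(14), np.uint8(168)), (np.uint8(5), np.uint8(14), np.uint8(112)), (np.uint8(175), np.uint8(14), np.uint8(107)), (np.uint8(10), np.uint8(147), np.uint8(87))]
```

apply_moves(rows=[[[0, 2, -2, 5, 0], [0, 2, -2, 10, 0], [0, 0, -0.5, 12, 0], [0, 0, 0, 13, 0], [0, 0, 0, 13, 0], [0, 0, 0, 12, 0], [0, 0, 0, 8, 0], [0, 0, 0, 5, 0], [0, 0, 0, 3, 0], [0, 0, 0, 0, 0]]])

```text
t: 36.32
tcp_pos: [557.3, 173.2, 215.8]
tool_rot: [[0.081, 0.997, 0.017], [0.997, -0.081, -0.011], [-0.009, 0.018, -1.0]]
ft_force: [1.1, -1.6, 1.4]
finger_gap: 0.188
grasp_force: 59.1
```

```bash
python3 plan.py 555.5 171.5 213 -4.5
```

```text
p [557.3 173.2 215.8] yaw -4.6 j [ 13.  27. 106.  -1.  46.  19.] | tx,ty,tz [-1.8 -1.7  2.8] spin(neg=ccw) -0.1
```

apply_moves(rows=[[[0, 0, -1, 2, 0], [30, 0, 0, 0, 0], [30, 0, 0, 0, 0], [30, 0, 0, 0, 0], [30, 0, 0, -8, 0], [30, 0, 0, -14, 0], [30, 0, 0, -20, 0], [30, 0, 0, -22, 0], [30, 0, 0, -20, 0], [30, 0, 0, -10, 0]]])

```text
t: 37.15
tcp_pos: [554.5, 174.6, 309.9]
tool_rot: [[0.081, 0.997, 0.019], [0.997, -0.081, -0.009], [-0.008, 0.02, -1.0]]
ft_force: [0.4, 0.1, -0.2]
finger_gap: 0.358
grasp_force: 0.0
```

apply_moves(rows=[[[30, -10, -5, 0, 0], [30, -20, -10, 0, 0], [30, -20, -10, 0, 0], [30, 0, 0, 0, 0], [30, 0, 0, 0, 0]]])

```text
t: 37.57
tcp_pos: [523.3, 125.3, 305.5]
tool_rot: [[0.083, 0.996, 0.012], [0.997, -0.083, -0.011], [-0.01, 0.013, -1.0]]
ft_force: [-0.2, -0.0, 0.6]
finger_gap: 0.355
grasp_force: 0.0
```

```bash
python3 snap.py wrist w14; python3 snap.py scene s14; cd pics; python3 -c "
import cv2,numpy as np
a=cv2.imread('s14.png')[160:260,370:500];b=cv2.imread('w14.png')
cv2.imwrite('c14.png',np.hstack([cv2.resize(a,(390,300),interpolation=3),cv2.resize(b[0:240,160:480],(400,300))]))"
```

```text
[523.3 125.3 305.5] ang -4.75 t 37.57 gap 30.3 F [-0.2 -0.   0.6] g 0.0
[524.2 125.9 306. ] ang -4.72 t 37.62 gap 29.8 F [-1.4  0.   0.4] g 0.0
```

View pics/c14.png

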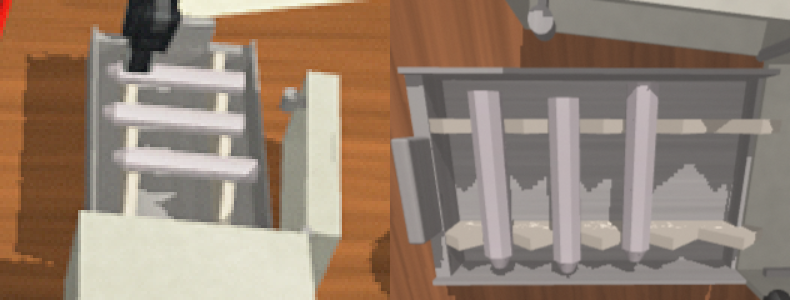

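```bash
python3 - <<'E'
from h import *
im=cv2.imread('pics/w14.png');ci=np.load('pics/w14.npy',allow_pickle=True).item()
M=(535,171.5);a=np.radians(-4.5);X=np.array([np.cos(a),np.sin(a)]);Y=np.array([-X[1],X[0]])
# rectify plane z=54 in tray frame, 2px/mm: x -100..100, y -70..70
src=[];dst=[]
for x,y in[(-100,-70),(100,-70),(100,70),(-100,70)]:
    P=np.append(np.array(M)+x*X+y*Y,54); src.append(proj('wrist',P,ci)); dst.append(((x+100)*2,(70-y)*2))
H=cv2.getPerspectiveTransform(np.float32(src),np.float32(dst)); r=cv2.warpPerspective(im,H,(400,280))
hsv=cv2.cvtColor(r,cv2.COLOR_BGR2HSV)
g=cv2.cvtColor(r,cv2.COLOR_BGR2GRAY)
for x0 in(-69,-23,23):
    print(x0)
    for y in list(range(68,38,-3))+[0]+list(range(-40,-68,-3)):
        print(y,''.join('#' if v>165 else '+' if v>135 else '.' if v>100 else ' ' for v in g[(70-y)*2,(x0+100-18)*2:(x0+100+18)*2:2]))
E
```

```text
-69
68 .................  ..............   
65 +++++++++++++++++++++++++++++++++...
62                                     
59 ....................................
56 ....................................
53 ............++++#############+......
50 ............++++#########++##+......
47 ............+++###########+#++......
44 ............++++##########++++......
41 ............+++#########+##+++......
0 ......+++++++++##############+..++++
-40 ++.........++++##############.......
-43 ............+++##############.......
-46 .............++##########+++........
-49               ..++++++++....        
-52        .....+++..++++++...    .++...
-55  ..++++++++++..   ....       .++++++
-58 +++++++++++++++..      ..+++++++++++
-61 ++++++++++++++++++++++++++++++++++++
-64 ++++++++++++++++++++++++++++++++++++
-67          ...........................
-23
68                                     
65 ....................................
62                                     
59 ....................................
56 ....................................
53 ....................................
50 
[... 757 characters left out ...]
...........
56 ................######+.............
53 .............+++#########++.........
50 ...........+++++############+.......
47 ...........+++++############+.......
44 ...........+++++############+.......
41 ...........+++++############+.......
0 +++........+++++############...+++++
-40 #++........+++++############........
-43 ...............++#######++..........
-46 .................++++.++............
-49               ...+++++...... .... ..
-52 ....                ....            
-55 ++++++...         .+++++++++....   .
-58 +++++++++++++......+++++++++++++++++
-61 ++++++++++++++++++++++++++++++++++++
-64 ++++++++++++++++++++++++++++++++++++
-67 ....................................
```

```bash
cat > asc.py <<'E'
from h import *
def asc(name,C,ang,z,ylo=38,yhi=64,step=2,cam='wrist',w=18):
    im=cv2.imread(f'pics/{name}.png');ci=np.load(f'pics/{name}.npy',allow_pickle=True).item()
    a=np.radians(ang);Y=np.array([np.cos(a),np.sin(a)]);X=np.array([Y[1],-Y[0]])
    g=cv2.cvtColor(im,cv2.COLOR_BGR2GRAY)
    for y in list(range(yhi,ylo,-step))+[0]+list(range(-ylo,-yhi,-step)):
        row=[]
        for x in range(-w,w+1):
            u,v=proj(cam,np.append(np.array(C)+x*X+y*Y,z),ci); row.append(cv2.getRectSubPix(g,(1,1),(float(u),float(v)))[0,0])
        print('%4d'%y,''.join('%X'%min(15,int(v)//16) for v in row))
E
python3 - <<'E'
from asc import *
print('w12 C on table, + end = +x');asc('w12',(423.6,-224.6),-7.6,14)
print('s14 rod3 scene, + end = hinge');asc('s14',(557.9,169.7),85.5,52,cam='scene')
E
```

```text
w12 C on table, + end = +x
  64 7777777777777777777777777777777777777
  62 7777777777777777777777777777777777777
  60 7777777777777777777777777777777777777
  58 7777777777777777777777777777777777777
  56 7777777777777789998877777777777777777
  54 77777777777779BDDCCA98777777777777777
  52 7777777777779CDDDCCBA9877777777777777
  50 77777777778ACDDDDCCBBA877777777777777
  48 7777777778ADEEDDDDDDDA888777777777788
  46 777777779DDEEEDDDDDDDA888888888888888
  44 77777778AEEEEEDDDDDDDA888876666677777
  42 77777778AEEEEEDDDDDDDA888875555555577
  40 77777777AEEEEDBDDDDDDA888875555555688
   0 88888888AEEEEDDDDDDDCA888875555555555
 -38 88888888AEEEEDDDDDDDDB888875555555555
 -40 88888877AEEEEDDDDDDDDB888875555555555
 -42 777777779EEEEDDDDDDDDB888875555555555
 -44 777777779EEEEDCDDDDDDB888875555555555
 -46 77777778AEEEEDADDDDDDB888875555555555
 -48 77878888AEEEEDCDDDDDDB888875555555555
 -50 77777777AEEEEDDDDDDDDB888875555555555
 -52 77777777AEEEEDDDDDDDDB888875444444445
 -54 777777779EDDDCBBBBBBBA888875444444445
 -56 6666666667777777777777777654444444444
 -58 666666666666666665444444444544444444
[... 578 characters left out ...]
DDDDDCBBA988
  42 77777777777789ABCCDDDDDDDDEDDDCBBA998
  40 77777777777779ABCDDDDDDDDDDDDDDCBAA99
   0 77777777777889ABCCDDDDDDDDDEEDCBBAA99
 -38 EEEEEEEEEEEEEDDDDDDDDDDEEEEEDDCBBAA99
 -40 EEEEEEEEEEEEEEEDDDDDDDEEEEEEDDCBBA999
 -42 CCCCCCCCCDDDDDCCCCCCDDDDDEEEDDCBBAA99
 -44 89999999999AAAAABBBBBCCCCCCCCBBBAA999
 -46 777777777888888999AABBBBBBBBAAA999888
 -48 7777777777777778899AAABBAAAAA99988887
 -50 7777777777777777789AAABBAAAA999888777
 -52 777777777777777777899AAAAAA9998877777
 -54 7777777777777777777888888888888777777
 -56 7777777777777777777777777777777777777
 -58 7777777777777777777777777777777777777
 -60 7777777777777777777777777777777777777
 -62 7777777777777777777777777777777777777
```

```bash
python3 - <<'E'
from asc import *
print('w14 rod3');asc('w14',(557.9,169.7),85.5,54)
print('w14 rod1');asc('w14',(466.2,176.9),85.5,54)
E
```

```text
w14 rod3
  64 6666666666666666666666666666666666666
  62 5555555555555555555555555555555555555
  60 6666666656666656565555555555555555555
  58 7777777776677777788888887777766666666
  56 6666666666677778ABBBBB987777766666666
  54 6776776766677789ABBBBBBBA877766666666
  52 7776777777678899ABBBBBBBAAA8776666666
  50 6666666666789999ABBBBBBBAAAA976666666
  48 7777777777789999ABBBBBBBAAAA976677666
  46 7666666667789999ABBBBBBBAAAA976666666
  44 7677777677799999ABBBBBBBAAAA976666666
  42 6777677777789999ABBBBBBBAAAA976666666
  40 7777777776789999ABBBBBBBAAAA976666666
   0 AA87666666899999ABBBBBBBAAAA867999999
 -38 BBBBBAA97789999ABBBBBBBBAAAA88999AAAA
 -40 AA8877666789999ABBBBBBBBAAAA866667788
 -42 6666666666678899BBBBBBBBAA98766666666
 -44 6666666666666678889999998776666666666
 -46 6666666666666677888998887666666666666
 -48 6666666666666667888999876666666666666
 -50 5555555555555556778888665655565555565
 -52 7776555555555555555578766555555555555
 -54 9998776555555556556889998887665555555
 -56 8888888887655555556888888888888777778
 -58 8888888888888777778888888888888888888
 -60 88888888888
[... 539 characters left out ...]
AAAA97666666
  42 666666666667999ABBBBBBBAAAAAA97666766
  40 999999988999999ABBBBBBBAAAAAA97788888
   0 876668999AA9999ABBBBBBBAAAAAA8679AAAA
 -38 BBBBBBA99888999ABBBBBBBAAAAAA8777899A
 -40 98877666666899ABBBBBBBBAAAAAA86767667
 -42 666666666668999BBBBBBBBAAAAAA86666666
 -44 666666666678999BBBBBBBBAAAAAA87666666
 -46 666666666667889BBBBBBBBAAA98776666666
 -48 6666666666666678999999988776666666666
 -50 5555555555555567888999888765555665555
 -52 5555555677778886788999887665556888766
 -54 5557899999999866678888766555568999988
 -56 7888998888888876555555555555778888888
 -58 9999999999999988665555567899999999999
 -60 9999999999999999988888889999999999999
 -62 9999999999999999999999999999999899999
```

```bash
python3 plan.py 385 182 222 -4.5
```

```text
p [524.6 126.3 306.3] yaw -4.7 j [  9.  15. 110.  -1.  55.  14.] | tx,ty,tz [  44.8 -145.    81.7] spin(neg=ccw) -0.2
```

apply_moves(rows=[[[0, 3, -8, 0, 0], [0, 5, -16, 0, 0], [0, 7, -22, 0, 0], [0, 7, -24, 0, 0], [0, 7, -24, 0, 0], [0, 7, -23, 0, 0], [0, 5, -18, 0, 0], [0, 4, -10, 5, 0], [0, 0, 0, 12, 0], [0, 0, 0, 16, 0]]])

```text
t: 38.5
tcp_pos: [384.6, 183.9, 271.8]
tool_rot: [[0.079, 0.997, 0.019], [0.997, -0.079, -0.009], [-0.007, 0.02, -1.0]]
ft_force: [-0.1, -0.1, 0.0]
finger_gap: 0.005
grasp_force: 0.0
```

apply_moves(rows=[[[0, 0, 0, 18, 0], [0, 0, 0, 16, 0], [0, 0, 0, 11, 0], [0, 0, 0, 4, 0], [0, 0, 0, 0, 0], [0, 0, 0, 0, 0]]])

```text
t: 39.0
tcp_pos: [385.5, 182.5, 222.3]
tool_rot: [[0.081, 0.997, 0.015], [0.997, -0.081, -0.01], [-0.009, 0.016, -1.0]]
ft_force: [0.3, 0.3, 0.0]
finger_gap: -0.003
grasp_force: 0.0
```

```bash
python3 plan.py 385 182 222 -4.5
```

```text
p [385.5 182.5 222.3] yaw -4.6 j [ 20.  12. 126.  -1.  41.  25.] | tx,ty,tz [-0.5 -0.4  0.3] spin(neg=ccw) -0.1
```

apply_moves(rows=[[[0, 0, 6, 0, 0], [0, 0, 8, 0.2, 0], [0, 0, 8, 0.2, 0], [0, 0, 9, 0.2, 0], [0, 0, 10, 0.2, 0], [0, 0, 10, 0.2, 0], [0, 0, 10, 0.2, 0], [0, 0, 10, 0.2, 0], [0, 0, 10, 0.2, 0], [0, 0, 10, 0.2, 0]]])

```text
t: 39.83
tcp_pos: [476.9, 174.6, 221.8]
tool_rot: [[0.081, 0.997, 0.015], [0.997, -0.081, -0.011], [-0.009, 0.015, -1.0]]
ft_force: [-2.1, -0.3, 1.9]
finger_gap: -0.002
grasp_force: 1.1
```

apply_moves(rows=[[[0, 0, 10, 0.2, 0], [0, 0, 10, 0.2, 0], [0, 0, 10, 0.2, 0], [0, 0, 10, 0.2, 0], [0, 0, 10, 0.2, 0], [0, 0, 10, 0.2, 0], [0, 0, 10, 0.2, 0], [0, 0, 10, 0.2, 0], [0, 0, 10, 0.2, 0], [0, 0, 10, 0.2, 0]]])

```text
t: 40.67
tcp_pos: [576.5, 166.5, 221.4]
tool_rot: [[0.081, 0.997, 0.015], [0.997, -0.081, -0.011], [-0.009, 0.016, -1.0]]
ft_force: [-2.4, -1.1, 0.8]
finger_gap: -0.0
grasp_force: 1.1
```

apply_moves(rows=[[[0, 0, 10, 0.2, 0], [0, 0, 9, 0.2, 0], [0, 0, 7, 0.1, 0], [0, 0, 5, 0.1, 0], [0, 0, 3, 0, 0], [0, 0, 0, 0, 0], [0, 0, 0, 0, 0]]])

```text
t: 41.25
tcp_pos: [609.9, 164.1, 221.7]
tool_rot: [[0.081, 0.997, 0.017], [0.997, -0.081, -0.01], [-0.009, 0.017, -1.0]]
ft_force: [0.2, -0.7, 0.8]
finger_gap: 0.0
grasp_force: 0.0
```

apply_moves(rows=[[[0, 0, 3, 0, 0], [0, 0, 3, 0, 0], [0, 0, 3, 0, 0], [0, 0, 2, 0, 0], [0, 0, 0, 0, 0]]])

```text
t: 41.67
tcp_pos: [620.9, 163.0, 221.6]
tool_rot: [[0.081, 0.997, 0.016], [0.997, -0.081, -0.01], [-0.009, 0.017, -1.0]]
ft_force: [-0.1, 1.1, -0.9]
finger_gap: -0.007
grasp_force: 0.2
```

apply_moves(rows=[[[0, 0, 2, 0, 0], [0, 0, 2, 0, 0], [0, 0, 0, 0, 0], [0, 0, 0, 0, 0]]])

```text
t: 42.0
tcp_pos: [624.0, 162.8, 221.5]
tool_rot: [[0.081, 0.997, 0.013], [0.997, -0.081, -0.01], [-0.009, 0.014, -1.0]]
ft_force: [-2.9, 0.7, 1.6]
finger_gap: 0.003
grasp_force: 1.9
```

apply_moves(rows=[[[0, 0, 2, 0, 0], [0, 0, 1, 0, 0], [0, 0, 0, 0, 0], [0, 0, 0, 0, 0]]])

```text
t: 42.33
tcp_pos: [625.2, 162.8, 221.5]
tool_rot: [[0.081, 0.997, 0.007], [0.997, -0.081, -0.011], [-0.01, 0.008, -1.0]]
ft_force: [-10.9, 1.8, 6.8]
finger_gap: 0.002
grasp_force: 5.3
```

apply_moves(rows=[[[0, 0, 1.5, 0, 0], [0, 0, 0, 0, 0], [0, 0, -6, 0, 0], [0, 0, -14, -4, 0], [0, 5, -10, -18, 0], [0, 15, -7, -25, 0], [0, 25, -7, -25, 0], [0, 32, -7, -15, 0], [0, 32, -7, -5, 0], [0, 28, -5, 0, 0]]])

```text
t: 43.17
tcp_pos: [577.3, 306.9, 315.2]
tool_rot: [[0.081, 0.996, 0.024], [0.997, -0.081, -0.007], [-0.005, 0.024, -1.0]]
ft_force: [0.5, -1.2, 0.4]
finger_gap: 0.003
grasp_force: 0.0
```

apply_moves(rows=[[[0, 18, -3, 0, 0], [0, 7, 0, 0, 0], [0, 0, 0, 0, 0], [0, 0, 0, 0, 0]]])

```text
t: 43.5
tcp_pos: [575.3, 329.6, 311.0]
tool_rot: [[0.081, 0.997, 0.016], [0.997, -0.081, -0.011], [-0.01, 0.017, -1.0]]
ft_force: [-0.0, 0.1, -0.2]
finger_gap: 0.002
grasp_force: 0.0
```

```bash
python3 snap.py scene s15; python3 snap.py wrist w15; python3 plan.py 546 330 222 -4.5
cat > door.py <<'E'
from h import *
n='s15'; im=cv2.imread('pics/s15.png')
from asc import *
# white-ish top of the door: threshold and list rows
hsv=cv2.cvtColor(im,cv2.COLOR_BGR2HSV)
m=((hsv[...,1]<50)&(hsv[...,2]>190)).astype(np.uint8)
for v in range(176,262,6): 
    c=np.where(m[v,380:520])[0]+380; print(v,c.min() if len(c) else None,c.max() if len(c) else None,len(c))
E
python3 door.py
```

```text
[575.3 329.6 311. ] ang -4.62 t 43.5 gap 0.1 F [-0.   0.1 -0.2] g 0.0
scene [585.  35.] c -342.2 847.0 L 97.4 31.0 deg 133.4 widths -end..+end [ 0.  10.6  2.4  0.   4.8]
scene [525.  15.] c -476.0 667.1 L 105.3 39.2 deg 144.4 widths -end..+end [ 0.   8.9 27.2 21.4  6.1]
scene [569.   5.] c -570.5 862.0 L 106.2 38.4 deg 137.8 widths -end..+end [ 0.   0.  27.2  0.  12.4]
[575.3 329.  310.9] ang -4.68 t 43.55 gap -0.2 F [ 0.  -0.4 -0.8] g 0.0
p [575.3 328.7 310.9] yaw -4.7 j [26. 27. 92. -1. 60. 31.] | tx,ty,tz [ -0.2 -30.8  88.4] spin(neg=ccw) -0.2
176 None None 0
182 None None 0
188 473 482 10
194 473 482 10
200 479 482 4
206 None None 0
212 473 482 10
218 473 482 10
224 472 482 11
230 397 483 14
236 397 483 73
242 397 472 76
248 397 473 77
254 397 474 78
260 396 474 79
```

apply_moves(rows=[[[0, 0, -8, 5, 0], [0, 0, -12, 12, 0], [0, 0, -8, 15, 0], [0, 0, -3, 15, 0], [0, 0, 0, 15, 0], [0, 0, 0, 13, 0], [0, 0, 0, 9, 0], [0, 0, 0, 4, 0], [0, 0, 0, 0, 0]]])

```text
t: 44.35
tcp_pos: [545.0, 331.0, 221.4]
tool_rot: [[0.082, 0.997, 0.013], [0.997, -0.082, -0.012], [-0.01, 0.014, -1.0]]
ft_force: [-0.2, -0.2, 0.7]
finger_gap: 0.002
grasp_force: 0.0
```

```bash
python3 - <<'E'
from h import *
s=robot.read_state();R=np.array(s['tool_rot']);p=np.array(s['tcp_pos']);print(p.round(1))
g=p+155*R[:,2]; h=np.array([650,242.])
last=g
for th in list(range(96,-1,-6)):
    a=np.radians(-94.5-th);u=np.array([np.cos(a),np.sin(a)]);n=np.array([u[1],-u[0]])
    P=np.append(h+112*u+(24+13)*n,67); d=R.T@(P-last); print(th,P.round(0),d.round(1)); last=P
E
```

```text
[545.  331.  221.4]
96 [547. 299.  67.] [-30.4   2.1  -0.3]
90 [541. 288.  67.] [-11.5  -4.4   0.1]
84 [537. 276.  67.] [-11.9  -3.2   0.1]
78 [534. 264.  67.] [-12.2  -2.    0.1]
72 [532. 252.  67.] [-12.3  -0.7   0.1]
66 [532. 239.  67.] [-12.3   0.6   0.1]
60 [533. 227.  67.] [-12.2   1.9   0.2]
54 [535. 215.  67.] [-11.9   3.2   0.2]
48 [539. 203.  67.] [-11.5   4.4   0.2]
42 [543. 192.  67.] [-11.    5.6   0.2]
36 [549. 181.  67.] [-10.4   6.7   0.2]
30 [556. 171.  67.] [-9.6  7.8  0.2]
24 [564. 161.  67.] [-8.7  8.7  0.2]
18 [573. 153.  67.] [-7.8  9.6  0.2]
12 [583. 145.  67.] [-6.7 10.3  0.2]
6 [593. 139.  67.] [-5.6 11.   0.2]
0 [604. 133.  67.] [-4.4 11.5  0.2]
```

apply_moves(rows=[[[0, -10, 1, 0, 0], [0, -10, 1, 0, 0], [0, -10, 0, 0, 0], [0, -11.5, -4.4, 0, 0], [0, -11.9, -3.2, 0, 0], [0, -12.2, -2, 0, 0], [0, -12.3, -0.7, 0, 0], [0, -12.3, 0.6, 0.2, 0], [0, -12.2, 1.9, 0.2, 0], [0, -11.9, 3.2, 0.2, 0]]])

```text
t: 45.18
tcp_pos: [533.3, 216.7, 223.1]
tool_rot: [[0.081, 0.997, 0.015], [0.997, -0.081, -0.01], [-0.009, 0.015, -1.0]]
ft_force: [0.3, 1.2, -0.2]
finger_gap: -0.001
grasp_force: 0.6
```

apply_moves(rows=[[[0, -11.5, 4.4, 0.2, 0], [0, -11, 5.6, 0.2, 0], [0, -10.4, 6.7, 0.2, 0], [0, -9.6, 7.8, 0.2, 0], [0, -8.7, 8.7, 0.2, 0], [0, -7.8, 9.6, 0.2, 0], [0, -3, 5, 0, 0], [0, 0, 0, 0, 0]]])

```text
t: 45.85
tcp_pos: [577.7, 151.1, 223.3]
tool_rot: [[0.083, 0.996, 0.016], [0.997, -0.082, -0.011], [-0.009, 0.017, -1.0]]
ft_force: [-0.2, 0.0, -1.1]
finger_gap: -0.002
grasp_force: 0.0
```

```bash
python3 snap.py scene s16; sed 's/s15/s16/' door.py > d2.py; python3 d2.py; python3 plan.py 604 133 221 -4.5
```

```text
[577.7 151.1 223.3] ang -4.73 t 45.85 gap -0.2 F [-0.2  0.  -1.1] g 0.0
scene [420. 131.] c 223.5 192.3 L 135.9 35.3 deg 11.4 widths -end..+end [21.8 21.7 26.9 12.3  2.7]
176 None None 0
182 None None 0
188 473 482 10
194 473 482 10
200 479 482 4
206 None None 0
212 473 482 10
218 473 482 10
224 472 482 11
230 397 483 14
236 397 483 73
242 397 472 76
248 397 473 77
254 397 474 78
260 396 474 79
p [576.9 151.7 223.1] yaw -4.7 j [ 11.  27. 104.  -1.  48.  16.] | tx,ty,tz [-16.4  28.5   2.7] spin(neg=ccw) -0.2
```

apply_moves(rows=[[[0, -6, 7, 0.2, 0], [0, -5, 7, 0.2, 0], [0, -3, 6, 0.2, 0], [0, -2, 5, 0.2, 0], [0, 0, 4, 0.2, 0], [0, 0, 3, 0, 0], [0, 0, 0, 0, 0]]])

```text
t: 46.48
tcp_pos: [604.8, 134.1, 223.1]
tool_rot: [[0.081, 0.997, 0.005], [0.997, -0.081, -0.011], [-0.01, 0.006, -1.0]]
ft_force: [-11.7, 1.4, 11.7]
finger_gap: 0.001
grasp_force: 7.7
```

```bash
python3 snap.py scene s16; sed 's/s15/s16/g' door.py > d2.py; python3 d2.py | tail -12; python3 plan.py 604 133 221 -4.5
```

```text
[604.8 134.1 223.1] ang -4.65 t 46.48 gap 0.1 F [-11.7   1.4  11.7] g 7.7
194 None None 0
200 None None 0
206 None None 0
212 None None 0
218 None None 0
224 397 433 8
230 415 470 56
236 397 471 71
242 397 472 76
248 397 473 77
254 397 473 77
260 396 474 79
p [604.7 134.  223. ] yaw -4.6 j [  9.  30. 100.  -1.  50.  14.] | tx,ty,tz [-1.1 -0.6  2. ] spin(neg=ccw) -0.1
```

apply_moves(rows=[[[0, 0, 2, 0, 0], [0, 0, 1, 0, 0], [0, 0, 0, 0, 0], [0, 0, 0, 0, 0]]])

```text
t: 46.87
tcp_pos: [605.7, 134.0, 223.0]
tool_rot: [[0.081, 0.997, -0.001], [0.997, -0.081, -0.011], [-0.011, 0.0, -1.0]]
ft_force: [-18.0, 2.0, 15.4]
finger_gap: -0.0
grasp_force: 11.1
```

```bash
python3 snap.py scene s17; python3 - <<'E'
from h import *
for n in('s16','s17'):
    g=cv2.cvtColor(cv2.imread(f'pics/{n}.png'),cv2.COLOR_BGR2GRAY)
    print(n)
    for u in(402,410,445,455,465,472): print(u,g[218:246:1,u].tolist())
E
```

```text
[605.7 134.  223. ] ang -4.65 t 46.87 gap -0.0 F [-18.    2.   15.4] g 11.1
s16
402 [124, 122, 121, 138, 175, 219, 179, 141, 147, 145, 145, 141, 145, 146, 147, 141, 180, 218, 223, 222, 219, 220, 220, 218, 217, 218, 221, 219]
410 [124, 119, 118, 129, 146, 149, 148, 145, 144, 145, 146, 143, 147, 142, 166, 215, 223, 221, 219, 220, 217, 218, 219, 219, 221, 219, 220, 218]
445 [125, 118, 123, 131, 129, 127, 121, 173, 213, 220, 219, 216, 216, 215, 214, 218, 192, 216, 225, 225, 225, 227, 225, 225, 222, 225, 225, 225]
455 [126, 122, 120, 122, 127, 131, 126, 121, 174, 206, 218, 217, 218, 217, 217, 217, 219, 190, 209, 226, 224, 225, 224, 225, 226, 226, 225, 224]
465 [127, 126, 121, 120, 127, 132, 129, 128, 120, 179, 210, 213, 216, 216, 216, 216, 218, 217, 192, 209, 223, 222, 222, 225, 224, 222, 221, 223]
472 [127, 129, 123, 124, 117, 131, 133, 128, 129, 127, 126, 116, 109, 111, 113, 107, 121, 166, 184, 194, 199, 203, 204, 211, 213, 212, 218, 221]
s17
402 [125, 121, 119, 139, 167, 217, 179, 141, 144, 144, 147, 142, 142, 147, 146, 142, 180, 215, 222, 221, 220, 218, 219, 219, 219, 221, 221, 221]
410 [122, 117, 119, 130, 149, 151, 147, 145, 147, 144, 145, 147, 145, 144, 138, 205, 223, 221, 220, 219, 219, 218, 218, 219, 220, 221, 221, 218]
445 [122, 121, 122, 129, 131, 126, 121, 176, 214, 219, 217, 215, 216, 215, 215, 218, 188, 215, 227, 224, 224, 228, 226, 225, 224, 223, 225, 225]
455 [123, 122, 122, 126, 129, 130, 125, 122, 177, 205, 218, 216, 218, 218, 218, 217, 218, 189, 210, 224, 224, 224, 224, 226, 226, 227, 225, 225]
465 [126, 126, 123, 122, 130, 132, 132, 123, 125, 177, 207, 216, 215, 217, 216, 216, 218, 219, 190, 209, 223, 222, 221, 224, 224, 222, 223, 222]
472 [128, 128, 125, 121, 122, 129, 132, 127, 128, 127, 123, 116, 109, 109, 111, 107, 122, 165, 184, 195, 200, 201, 205, 211, 211, 210, 216, 218]
```

apply_moves(rows=[[[0, 0, -5, 0, 0], [0, 0, -12, 0, 0], [0, 0, -20, -5, 0], [0, 0, -20, -15, 0], [0, 0, -15, -20, 0], [0, 0, -10, -20, 0], [0, 0, 0, -15, 0], [0, 0, 0, -8, 0], [0, 0, 0, 0, 0], [0, 0, 0, 0, 0]]])

```text
t: 47.75
tcp_pos: [527.4, 140.9, 304.9]
tool_rot: [[0.081, 0.997, 0.017], [0.997, -0.081, -0.01], [-0.009, 0.017, -1.0]]
ft_force: [0.2, 0.0, -0.8]
finger_gap: 0.001
grasp_force: 0.0
```

```bash
python3 snap.py scene s18; python3 - <<'E'
from h import *
np.set_printoptions(precision=1,suppress=True)
g=cv2.cvtColor(cv2.imread('pics/s18.png'),cv2.COLOR_BGR2GRAY)
for u in(402,410,445,455,465,472): print(u,g[218:246:1,u].tolist())
for u,v in((402,222),(410,222.5),(445,225),(465,227)): print(onz('scene',u,v,88)[:2])
# bystanders: difference to start
a=cv2.imread('pics/scene0.png').astype(int);b=cv2.imread('pics/s18.png').astype(int)
for nm,(u,v) in dict(bottleA=(322,214),b=(291,302),c=(285,342),blk=(332,296),beaker=(211,138)).items():
    print(nm,abs(a[v-14:v+14,u-12:u+12]-b[v-14:v+14,u-12:u+12]).mean())
E
```

```text
[527.4 140.9 304.9] ang -4.66 t 47.75 gap 0.1 F [ 0.2  0.  -0.8] g 0.0
402 [121, 118, 128, 208, 218, 218, 222, 220, 220, 221, 221, 212, 190, 213, 222, 221, 219, 219, 221, 222, 218, 218, 219, 219, 217, 222, 219, 221]
410 [122, 121, 116, 141, 212, 219, 218, 222, 219, 219, 222, 222, 204, 201, 219, 224, 220, 220, 219, 218, 217, 217, 217, 219, 219, 221, 219, 219]
445 [123, 118, 124, 129, 130, 129, 118, 175, 205, 216, 217, 216, 216, 215, 215, 215, 192, 216, 225, 224, 225, 226, 226, 224, 223, 225, 224, 225]
455 [125, 120, 121, 124, 128, 129, 126, 118, 176, 205, 218, 218, 216, 216, 218, 216, 218, 188, 213, 225, 224, 225, 225, 224, 226, 226, 224, 223]
465 [127, 125, 124, 121, 128, 133, 130, 124, 123, 179, 206, 214, 214, 215, 215, 217, 218, 219, 192, 207, 222, 221, 222, 223, 224, 222, 222, 223]
472 [128, 128, 125, 123, 118, 130, 131, 128, 126, 126, 120, 112, 107, 111, 112, 109, 121, 167, 182, 191, 199, 205, 206, 211, 211, 210, 214, 218]
[620.5  93.8]
[621.2 111.1]
[625.  186.5]
[628.7 229.1]
bottleA 9.915178571428571
b 1.9255952380952381
c 2.4543650793650795
blk 3.4479166666666665
beaker 8.999503968253968
```

```bash
python3 -c "
from workcell import robot
print(robot.hand_in())"
```

```text
the job is handed in; nothing more can be done
None
```

The job is handed in: all three rods found are racked one to a notch, chamfered ends away from the hinge, and the tray is pushed home against its stop. The door is shut and stayed put after I backed off. I told the rod ends apart in close-up camera views rather than with the stand socket, and the third rod's hinge end looked shadowed once racked.

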